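# Prop the dry-bin flap and put the long boat on the balance

## Task

Take the long porcelain boat out of the dry bin and set it down gently, level and centred on the balance pan. The bin's clear flap springs shut, so first prop it well open (about half way up to vertical) with the birch prop standing on one of the bin's wide side rims, and let go of the prop before reaching in. With the boat on the pan, take the prop out so that the flap shuts, stand the prop on its flat foot on the counter again, and leave the short boat in its place and everything else undisturbed.

Things in the scene. Friction and masses are not known exactly. Their poses are not given: they have to be found in the camera images.
- bin: Fixed grey sheet-metal dry bin, 200 deep (x) x 360 wide (y) x 125 high; its front faces -x of its own frame, towards the robot. Origin: centre of its underside. Inside 190 (x) x 270 (y) mm, inner floor 70 mm above the counter, 5 mm walls. Flat level side rims, 45 mm wide, run the full depth at the left and right: top at z = 125 mm, centre lines at y = +157 and -157 mm.
- flap (a joint): Opening angle of the bin's flap, rad: 0 shut (flat on the rims), at most 1.2; the front rises. Flat clear plate with thin steel edging, 235 (x) x 360 (y) x 6 mm, 0.28 kg, hinged at the bin's top rear edge. A spring (0.18 N m when shut, rising 0.18 N m per rad) and its weight shut it when not held. At 0.9 rad it presses with 6 to 7 N on a support 85 mm from the hinge.
- flap_hinge (a point): Middle of the flap's hinge line (along the bin's y), fixed to the bin at x = +100, z = 125 mm of its frame. The prop standing on a rim, head towards the hinge, with the head's rear (+x) face 50 mm from this line, holds the flap at about 0.86 rad; 80 mm away at about 0.65 rad. Friction keeps it there.
- flap_lip (a point): Middle of the flap's front lower edge, 235 mm from the hinge; moves with the flap. Shut, its underside is at z = 125 mm and overhangs the bin's front wall by 35 mm as a lip with free space below, to be lifted from below. The flap's sides are flush with the rims, so the prop can enter sideways. The lip swings towards the hand as the prop slides in: lean back or carry the prop 30 mm high.
- prop: Loose prop (chock) of oiled birch, darker than the counter, 150 long (x) x 34 wide (y), 0.13 to 0.25 kg, standing on its flat foot on the counter, head away from the robot. Origin: centre of its underside, z up. The tall head, x = +39 to +75 mm, is 66 mm high, its rear (+x) top edge rounded 8 mm; the tail, x = -75 to +39 mm, is 42 mm high with flat parallel sides to grip across y.
- long_boat: Loose white porcelain boat, an open-topped trough 120 long (x) x 34 wide (y) x 28 mm high with 4 mm walls and a small lug 10 mm long at its +x end; 0.09 to 0.14 kg. Origin: centre of its underside, z up. Lies on the bin's inner floor, roughly front to back, left or right of the middle. Under the propped flap there is room only for a hand from the front, leaning back 30 to 40 degrees.
- short_boat: The same kind of boat but 80 mm long, lying beside the long one in the bin; to be left there.
- balance: Fixed top-pan balance, white housing 250 (x) x 190 (y) mm with its top at 54 mm, low display panel (top at most 68 mm high) at its front (-x). Origin: on the counter, 12 mm in front of the pan's axis.
- pan (a point): Centre of the top face of the balance's flat round steel pan, 156 mm across, 74 mm above the counter.
- cup: Porcelain parting cup, 64 mm across, 45 high; bystander, not to be disturbed.
- flask: Glass parting flask with a long neck, 62 mm across, 165 high; bystander.
- hammer: Small steel hammer with ash handle, 200 long, lying on the counter; bystander.
- crucible: Fire-clay crucible, 72 mm across, 85 high; bystander.
- brush: Bench brush, 170 long; bystander.

How it is judged:
By the outcome, as a careful person would: the job done as asked, in the order asked, and still so for the second after the job is handed in, with the robot touching nothing.
It also fails if it takes over 66 s, if anything falls off the work surface, if the arm or the gripper's body presses on something with over 40 N, if the wrist force passes 120 N, or if a joint passes its speed limit or range.

## Robot

A 7-joint arm with a two-finger parallel gripper is mounted at the origin on the work surface. World frame = base frame: x ahead of the robot, y to its left, z up, the work surface at z = 0. Lengths are in m, angles in rad, forces in N, time in s.
With the tool pointing down it reaches from about 0.425 to 0.925 m from the base axis. Payload 6.8 kg.
Tool frame: the origin (TCP) lies midway between the tips of the shut fingers; the grasp point (between the pads) lies 19 mm behind it; y points along the fingers, z is the direction in which the jaws open and shut, and the axes are right-handed (so a half turn about y gives the same grasp; the last joint's range is limited). The gripper opens to 85 mm and grips with 20 to 120 N. Pads are 22 mm wide; open, the fingers measure 114 mm over their backs; the gripper's body (76 mm by 85 mm) begins 54 mm behind the grasp point. The pads swing forward as they close: fully open they stand 13 mm farther back than shut.
Start: joints at [1.185, 0.477, 0.022, 1.555, -0.011, 1.109, -0.083], TCP at [0.185, -0.649, 0.231] pointing down, gripper open.
Joint ranges: [-2.96, 2.96], [-0.34, 2.1], [-1.41, 1.46], [0.24, 2.44], [-1.37, 4.51], [0.17, 1.92], [-2.96, 2.96]. Speed limits (rad/s): [2.39, 2.39, 3.14, 3.14, 3.14, 3.14, 3.14].

## Interface

Orientations are given as a unit quaternion [w, x, y, z].
In Python, from station import bot gives the robot as it stands. The module is installed in compiled form; this text tells all that it offers.
- The arm moves only by the shell command python3 -m crank 'ROWS' [FORCE]. ROWS is JSON, a list of rows, each an object with "linear": the shift along the tool's x, y, z in m, a list of three; "dr": the turn, a rotation vector about the tool's x, y, z in degrees, a list of three; "hand": the gripper command: -1 is shut, 1 is fully open, values between are in proportion. A call has 1 to 10 rows; each row is the pose to reach, as a shift and turn from the pose commanded when the call began, along the tool's axes at that moment; what a row does not reach only later rows make up. A row lasts 1/12 s, in which the tool goes at most 41.7 mm and 7.16 degrees, less where a joint would pass 70% of its speed; a pose out of reach is approached as far as the arm can. A call with a gripper value outside its range is refused whole. The fingers move at their own pace and stop on an object; FORCE is the grip in N (left out, the last holds). Time passes only in rows, so rows that repeat a pose let the fingers close. It gives the time, the measured TCP pose, the force and the opening at its end, in the units of the state.
- bot.get_obs(): the state, without advancing time (a new reading comes with each control period).
- bot.read_camera(name): name is "side" or "top" or "wrist"; returns the picture (480x640x3 uint8, blue, green, red); there is no depth.
- bot.camera_params(name): a dict with "K" (3x3 intrinsics, pixels), "R" (3x3) and "t" (3): a world point X has camera coordinates R X + t; the wrist camera has in their place "hand_eye" (4x4, takes a point from camera to tool coordinates, whose origin is the TCP and whose axes are the tool frame's). Camera axes: x right, y down, z forward; pixel columns grow to the right and rows downward; lengths in m; the calibration is good to about 2 mm. The wrist camera is an equidistant fisheye: a pixel r from the principal point sees the ray r / f radians off the axis. A picture is of the moment at which its call begins: read the wrist's pose just before it. camera_params takes no time and is no camera call.
- bot.hand_in(): hands the job in, once; it reports no verdict.
Trained networks look in the newest picture that a camera, given by its name, has taken for a name from the list of things; names that differ only in an ending like _2 or _b are one class to them, and where a whole thing is asked for, a point or a joint stands for the part that bears it (a point fixed in the world has none). Each returns a list of dicts, best first, with "score" (0 to 1); they miss things now and then, are a little off and sometimes report something else, mostly with a low value. They report only what shows in the picture. A call takes as long as a camera call.
- bot.search_frame(camera, target): "extent" ([left, top, right, bottom] in pixels, round what is visible of it).
- bot.cut_out(camera, target): "pixels" (480x640 bool, what is visible of it) and "extent" ([left, top, right, bottom] in pixels, round what is visible of it).
- bot.place_of(camera, target): "xy" ([column, row] in pixels: a listed point, or the origin of a listed thing).
The state is a dict: "t": time; "q": joint angles; "joint_vel": joint speeds; "joint_torque": joint torques, N m; "eef_pos": TCP position; "tool_rot": TCP orientation; "contact_force": force on the tool from outside, world axes, zero at the start; "torque": the same for the moment, N m; "gripper_width": opening from 0.0 (shut) to 1.0 (fully open).
Only numpy, scipy, OpenCV 4.12 (cv2) and the standard library are available. Lean on these libraries where they do the work, as an engineer would, in place of code of your own. Each camera call takes 0.05 s, during which the arm holds its last target. There are 200 camera calls.

## Working session

There is one attempt and no reset: what is moved stays moved. The work goes in short steps, Python scripts to look and compute and a shell command to move; the robot and the scene stay as the last step left them, time stands still between calls to the robot, and variables do not carry over. Pictures are saved under pics/ and viewed, about 8 in all and at most 12, crops included, and the job is handed in when it is done.

```bash
mkdir -p pics
cat > h.py <<'E'
import numpy as np, cv2
from station import bot
from scipy.spatial.transform import Rotation as R
def rot(q): return R.from_quat([q[1],q[2],q[3],q[0]])
P={}
def ray(cam,uv,obs=None):
    p=P.setdefault(cam,bot.camera_params(cam)); K=np.array(p["K"])
    if cam!="wrist":
        d=np.linalg.inv(K)@[uv[0],uv[1],1]; Rm=np.array(p["R"]); t=np.array(p["t"])
        d=Rm.T@d; return -Rm.T@t, d/np.linalg.norm(d)
    o=obs or bot.get_obs(); a=np.array([(uv[0]-K[0,2])/K[0,0],(uv[1]-K[1,2])/K[1,1]]); th=np.linalg.norm(a)
    d=np.r_[np.sin(th)*a/max(th,1e-9),np.cos(th)]; H=np.array(p["hand_eye"]); W=rot(o["tool_rot"])
    return W.apply(H[:3,3])+o["eef_pos"], W.apply(H[:3,:3]@d)
def tri(rays):
    A=np.zeros((3,3));b=np.zeros(3)
    for c,d in rays:
        M=np.eye(3)-np.outer(d,d);A+=M;b+=M@c
    x=np.linalg.solve(A,b)
    return x,[float(np.linalg.norm((np.eye(3)-np.outer(d,d))@(x-c)))for c,d in rays]
def onz(r,z): c,d=r; return c+d*(z-c[2])/d[2]
def proj(cam,X):
    p=P.setdefault(cam,bot.camera_params(cam)); x=np.array(p["R"])@X+np.array(p["t"]); u=np.array(p["K"])@x; return u[:2]/u[2]
E
python3 - <<'E'
from h import *
np.set_printoptions(precision=4,suppress=True)
o=bot.get_obs();print({k:o[k] for k in("t","eef_pos","tool_rot","gripper_width")}); print(rot(o["tool_rot"]).as_matrix())
ims={c:bot.read_camera(c) for c in("top","side","wrist")}
for c in ims: cv2.imwrite(f"pics/a_{c}.png",ims[c])
for n in ["bin","flap","flap_hinge","flap_lip","prop","long_boat","short_boat","balance","pan","cup","flask","hammer","crucible","brush"]:
    rs=[]
    for c in("top","side"):
        r=bot.place_of(c,n)
        if r: rs.append(ray(c,r[0]["xy"])); print(n,c,np.array(r[0]["xy"]).round(1),round(r[0]["score"],2),end=" ")
    if len(rs)==2: print(*tri(rs),end="")
    print()
print(bot.get_obs()["t"])
for c in("top","side"): print(c,ray(c,(320,240)))
E
```

```text
{'t': 0.0, 'eef_pos': array([ 0.1849, -0.6485,  0.2303]), 'tool_rot': array([ 0.0978, -0.0981,  0.7009, -0.6996]), 'gripper_width': 1.0003423831317022}
[[-0.9617 -0.0006  0.2743]
 [-0.2743  0.0018 -0.9616]
 [ 0.0001 -1.     -0.0019]]
bin top [384.8 186.5] 0.79 bin side [282.2 234.5] 0.88 [ 0.6644 -0.1688 -0.0007] [0.0023410085345254923, 0.0023410085345254494]Traceback (most recent call last):
  File "<stdin>", line 9, in <module>
ValueError: it knows: balance, bin, brush, crucible, cup, flap_hinge, flap_lip, flask, hammer, long_boat, pan, prop, short_boat
```

Run:
```python
from h import *
np.set_printoptions(precision=4,suppress=True)
for n in ["bin","flap_hinge","flap_lip","prop","long_boat","short_boat","balance","pan","cup","flask","hammer","crucible","brush"]:
    rs=[]
    for c in("top","side"):
        r=bot.place_of(c,n)
        if r: rs.append(ray(c,r[0]["xy"])); print(n,c,np.array(r[0]["xy"]).round(1),round(r[0]["score"],2),end=" ")
    if len(rs)==2: print(*tri(rs),end="")
    print()
print(bot.get_obs()["t"])
for c in("top","side"): print(c,ray(c,(320,240)))
```

```text
bin top [384.8 186.5] 0.79 bin side [282.2 234.5] 0.88 [ 0.6644 -0.1688 -0.0007] [0.0023410085345254923, 0.0023410085345254494]
flap_hinge top [414.2 133.1] 0.87 flap_hinge side [252.5 179. ] 0.74 [ 0.7509 -0.2179  0.1225] [0.0023461934665162387, 0.002346193466516031]
flap_lip top [361.8 233.2] 0.75 flap_lip side [322.8 219.8] 0.86 [ 0.5399 -0.1091  0.1127] [0.00025407659121244033, 0.000254076591212535]
prop top [249.2 250. ] 0.93 prop side [302.2 340. ] 0.8 [ 0.5167  0.1363 -0.0033] [9.234877074639659e-05, 9.234877074658932e-05]

short_boat top [270.6 150.1] 0.31 short_boat side [174.3 350.4] 0.27 [ 0.8194  0.1188 -0.1639] [0.02823032035469518, 0.02823032035469536]
balance top [136.4 248.7] 0.63 balance side [254.3 460.5] 0.72 [0.5162 0.3855 0.0106] [0.0011052619197969022, 0.0011052619197971624]
pan top [127.7 238.7] 0.59 pan side [239.1 436.1] 0.91 [0.5315 0.3838 0.0766] [4.465145521371364e-05, 4.465145521387599e-05]
cup top [273.  154.3] 0.6 cup side [206.2 300.6] 0.79 [ 0.7434  0.0881 -0.0017] [0.006609071471898339, 0.006609071471898172]
flask top [209.3 147.4] 0.75 flask side [175.1 351.3] 0.88 [0.7477 0.2295 0.004 ] [0.0036622671621866286, 0.003662267162186572]
hammer top [158.6 347.6] 0.91 hammer side [395.3 462.3] 0.8 [0.3022 0.3296 0.0047] [0.001689675974649342, 0.0016896759746493416]
crucible top [514.6 272.3] 0.95 crucible side [376.9 185.7] 0.61 [ 0.47   -0.455   0.0009] [0.0019164760184242676, 0.0019164760184242945]
brush top [481.  315.8] 0.61 brush side [405.8 207.3] 0.68 [ 0.374  -0.3803 -0.0095] [0.002080551003732985, 0.00208055100373309]
1.55
top (array([ 0.3798, -0.0311,  1.2986]), array([ 0.1219,  0.0064, -0.9925]))
side (array([0.3189, 0.6538, 0.7049]), array([ 0.2225, -0.7409, -0.6336]))
```

View pics/a_top.png

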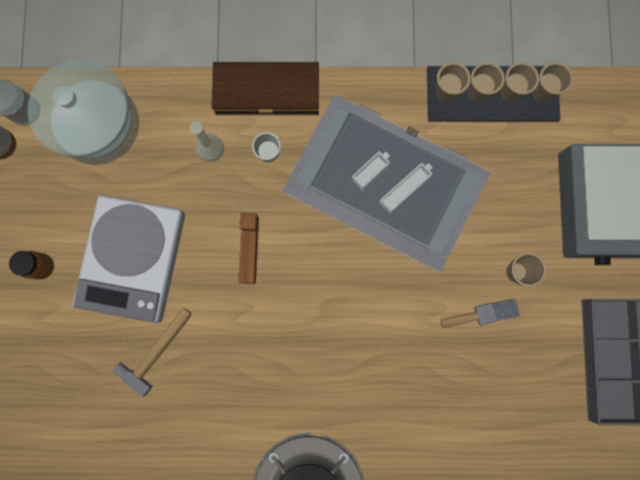

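View pics/a_side.png

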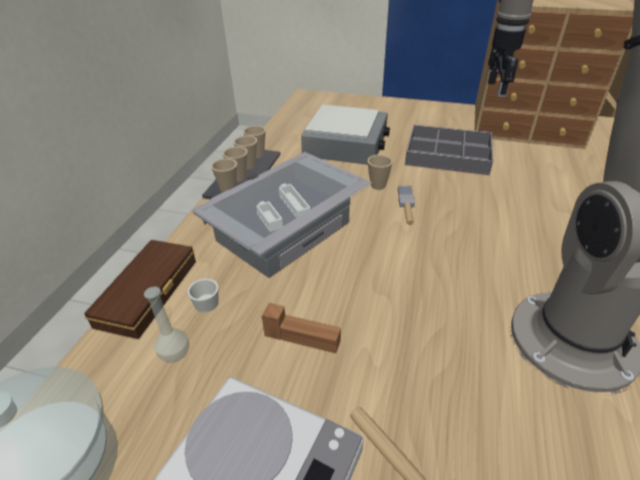

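The top view shows the prop at (248,250) along world +x. The bin is turned about -27° with the lip towards the robot, the long boat is at (407,187) on the right and the short one at (371,170). The side view agrees. The network's "short_boat" hit on the flask (score 0.3) is wrong.

```bash
cat >> h.py <<'E'
def pose(yaw,lean):
    y,p=np.radians([yaw,lean]); f=np.array([np.cos(y),np.sin(y),0]); l=np.array([-np.sin(y),np.cos(y),0])
    ty=np.array([0,0,-np.cos(p)])+np.sin(p)*f; tz=-l; return R.from_matrix(np.c_[np.cross(ty,tz),ty,tz])
def plan(*wps,start=None):
    """wps: (TCP xyz,yaw,lean); prints offset of each from the start pose in tool axes + rows needed"""
    o=bot.get_obs(); p0,r0=(np.array(o["eef_pos"]),rot(o["tool_rot"])) if start is None else (np.array(start[0],float),pose(*start[1:]))
    pp,pr=p0,r0
    for w in wps:
        p=np.array(w[0],float);r=pose(w[1],w[2])
        n=max(np.linalg.norm(p-pp)/.0417,np.degrees((pr.inv()*r).magnitude())/7.16)
        print("lin",r0.inv().apply(p-p0).round(4).tolist(),"dr",np.degrees((r0.inv()*r).as_rotvec()).round(2).tolist(),"rows",round(n,1)); pp,pr=p,r
E
python3 - <<'E'
from h import *
np.set_printoptions(precision=4,suppress=True)
print(P.setdefault("wrist",bot.camera_params("wrist")))
for n,z in (("prop",.042),("long_boat",.098),("short_boat",.098)):
  for c in("top","side"):
    m=bot.cut_out(c,n)
    if m:
        k=m[0]["pixels"].astype(np.uint8); r=cv2.minAreaRect(cv2.findNonZero(k)); print(n,c,round(m[0]["score"],2),k.sum(),r)
        if c=="top": print([onz(ray(c,q),z)[:2].round(3) for q in cv2.boxPoints(r)])
    else: print(n,c,None)
plan(([.40,-.50,.42],10,0))
plan(([.54,-.18,.45],-10,0),start=([.40,-.50,.42],10,0))
E
```

```text
{'K': array([[371.6483,   0.    , 323.6273],
       [  0.    , 371.6483, 238.0258],
       [  0.    ,   0.    ,   1.    ]]), 'hand_eye': array([[ 0.0009,  0.9495,  0.3137, -0.0797],
       [ 0.0008, -0.3137,  0.9495, -0.1419],
       [ 1.    , -0.0006, -0.0011, -0.0007],
       [ 0.    ,  0.    ,  0.    ,  1.    ]])}
prop top None
prop side 0.78 2243 ((301.39923095703125, 328.3794860839844), (83.0271224975586, 33.8118782043457), 14.87568187713623)
long_boat top None
long_boat side 0.62 12278 ((288.0172119140625, 208.2069091796875), (98.78993225097656, 167.3115234375), 58.671302795410156)
short_boat top None
short_boat side None
lin [-0.2476, -0.1887, -0.0845] dr [-0.0, 5.91, -0.0] rows 7.7
lin [-0.1934, -0.03, -0.2908] dr [0.0, 20.0, 0.0] rows 8.4
```

```bash
A='{"linear":[-0.248,-0.189,-0.085],"dr":[0,5.9,0],"hand":1}'
python3 -m crank '[{"linear":[-0.248,-0.189,-0.085],"dr":[0,5.9,0],"hand":1},{"linear":[-0.248,-0.189,-0.085],"dr":[0,5.9,0],"hand":1},{"linear":[-0.248,-0.189,-0.085],"dr":[0,5.9,0],"hand":1},{"linear":[-0.248,-0.189,-0.085],"dr":[0,5.9,0],"hand":1},{"linear":[-0.248,-0.189,-0.085],"dr":[0,5.9,0],"hand":1},{"linear":[-0.248,-0.189,-0.085],"dr":[0,5.9,0],"hand":1},{"linear":[-0.248,-0.189,-0.085],"dr":[0,5.9,0],"hand":1},{"linear":[-0.248,-0.189,-0.085],"dr":[0,5.9,0],"hand":1},{"linear":[-0.248,-0.189,-0.085],"dr":[0,5.9,0],"hand":1}]'
python3 -m crank '[{"linear":[-0.193,-0.03,-0.291],"dr":[0,20,0],"hand":1},{"linear":[-0.193,-0.03,-0.291],"dr":[0,20,0],"hand":1},{"linear":[-0.193,-0.03,-0.291],"dr":[0,20,0],"hand":1},{"linear":[-0.193,-0.03,-0.291],"dr":[0,20,0],"hand":1},{"linear":[-0.193,-0.03,-0.291],"dr":[0,20,0],"hand":1},{"linear":[-0.193,-0.03,-0.291],"dr":[0,20,0],"hand":1},{"linear":[-0.193,-0.03,-0.291],"dr":[0,20,0],"hand":1},{"linear":[-0.193,-0.03,-0.291],"dr":[0,20,0],"hand":1},{"linear":[-0.193,-0.03,-0.291],"dr":[0,20,0],"hand":1}]'
python3 - <<'E'
from h import *
np.set_printoptions(precision=4,suppress=True)
o=bot.get_obs(); im=bot.read_camera("wrist"); cv2.imwrite("pics/w1.png",im)
for n in ["bin","flap_hinge","flap_lip","prop","long_boat","short_boat","pan"]:
    for r in bot.place_of("wrist",n)[:2]:
        print(n,np.array(r["xy"]).round(1),round(r["score"],2),[onz(ray("wrist",r["xy"],o),z)[:2] for z in(0,.07,.125)])
for n in("long_boat","short_boat","prop"):
    for m in bot.cut_out("wrist",n)[:1]:
        print(n,m["score"],cv2.minAreaRect(cv2.findNonZero(m["pixels"].astype(np.uint8))))
    for m in bot.search_frame("top",n)[:1]: print(n,"top",m)
print(bot.get_obs()["t"])
E
```

```text
t: 2.6
eef_pos: [0.4078, -0.4951, 0.4251]
tool_rot: [-0.068, 0.062, -0.703, 0.705]
contact_force: [0.4, 0.3, 0.4]
gripper_width: 1.0
t: 3.35
eef_pos: [0.5416, -0.1729, 0.4508]
tool_rot: [-0.058, 0.06, 0.705, -0.704]
contact_force: [0.1, 0.7, 0.1]
gripper_width: 1.001
bin [307.   97.7] 0.79 [array([ 0.6594, -0.1647]), array([ 0.6547, -0.1672]), array([ 0.6511, -0.1692])]
flap_hinge [326.5  21.9] 0.58 [array([ 0.777 , -0.2155]), array([ 0.7584, -0.212 ]), array([ 0.7439, -0.2093])]
flap_lip [269.1 194.6] 0.89 [array([ 0.5162, -0.0762]), array([ 0.5285, -0.0892]), array([ 0.5381, -0.0994])]
prop [158.8 216.6] 0.65 [array([0.5154, 0.129 ]), array([0.5277, 0.0918]), array([0.5374, 0.0625])]
pan [ 32.4 243.6] 0.88 [array([0.5195, 0.4697]), array([0.5314, 0.3923]), array([0.5407, 0.3314])]
long_boat 0.23 ((51.74285888671875, 256.2372131347656), (136.0522918701172, 79.83663177490234), 79.3150863647461)
short_boat top {'extent': [237.1, 213.0, 261.1, 283.2], 'score': 0.23}
prop 0.66 ((150.84999084472656, 220.5500030517578), (89.4924545288086, 36.68241500854492), 71.56504821777344)
prop top {'extent': [239.8, 215.2, 258.3, 283.3], 'score': 0.72}
4.05
```

View pics/w1.png

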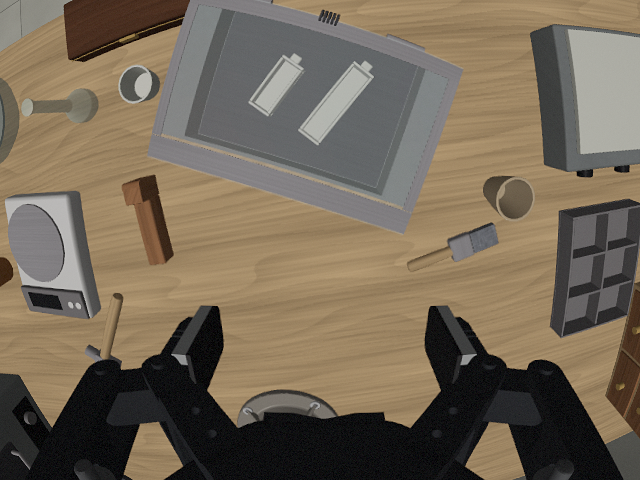

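The wrist view shows the whole bin: flap front corners at (150,155) and (405,233), long boat from (308,138) to (366,66), short boat at (276,84), prop at (148,220). The networks miss the boats, so I will segment the white areas and triangulate from the top, side and wrist views.

```bash
python3 - <<'E'
from h import *
np.set_printoptions(precision=4,suppress=True)
o=bot.get_obs()
im={"top":cv2.imread("pics/a_top.png"),"side":cv2.imread("pics/a_side.png"),"wrist":cv2.imread("pics/w1.png")}
seed={"long":{"top":(405,189),"side":(294,200),"wrist":(336,104)},"short":{"top":(370,172),"side":(268,216),"wrist":(276,86)}}
for n in seed:
    rs=[]
    for c,s in seed[n].items():
        g=im[c].min(2); x,y=s; w=g[y-60:y+61,x-60:x+61] if y>=60 else g[0:y+61,x-60:x+61]
        oy=max(0,y-60); ox=x-60
        b=(w>145).astype(np.uint8); b=cv2.morphologyEx(b,cv2.MORPH_CLOSE,np.ones((3,3)))
        k,l,st,ce=cv2.connectedComponentsWithStats(b)
        i=min([i for i in range(1,k) if st[i,4]>100],key=lambda i:np.linalg.norm(ce[i]-[x-ox,y-oy]))
        pts=cv2.findNonZero((l==i).astype(np.uint8)).reshape(-1,2).astype(np.float32)+[ox,oy]
        r=cv2.minAreaRect(pts.astype(np.float32)); bx=cv2.boxPoints(r)
        rs.append(ray(c,r[0],o)); print(n,c,st[i,4],np.array(r[0]).round(1),np.array(r[1]).round(1),"world z.098",[onz(ray(c,q,o),.098)[:2].round(4).tolist() for q in bx])
    print(tri(rs)); print("top+wrist",tri([rs[0],rs[2]]))
W={"FL":((285,189),(150,155)),"FR":((440,269),(405,233)),"BR":((489,173),(462,71)),}
for k,(a,b) in W.items(): print(k,tri([ray("top",a),ray("wrist",b,o)]),onz(ray("top",a),.131)[:2],onz(ray("wrist",b,o),.131)[:2])
print("BL",onz(ray("top",(333,97)),.131))
# prop corners: tail top far end corners & head
W={"tailL":((239.5,283),(147.5,265)),"tailR":((254.5,283),(172,262))}
for k,(a,b) in W.items(): print(k,tri([ray("top",a),ray("wrist",b,o)]))
E
python3 - <<'E'
import cv2,numpy as np
a=cv2.imread("pics/a_top.png")[205:295,225:275]; b=cv2.imread("pics/w1.png")[165:275,110:185]
a=cv2.resize(a,None,fx=6,fy=6,interpolation=cv2.INTER_CUBIC);b=cv2.resize(b,(b.shape[1]*540//110,540),interpolation=cv2.INTER_CUBIC)
cv2.imwrite("pics/c1.png",np.hstack([a,b]))
E
```

```text
long top 881 [407.5 185.2] [15.5 60.4] world z.098 [[0.6123, -0.1483], [0.6995, -0.2435], [0.6747, -0.2648], [0.588, -0.1697]]
long side 3521 [287.5 194.6] [ 68.3 134.6] world z.098 [[0.8266, -0.1328], [0.6606, -0.5821], [0.4844, -0.2843], [0.6576, 0.0415]]
long wrist 2322 [337.5 100.2] [25.7 96.4] world z.098 [[0.6111, -0.1562], [0.6964, -0.2522], [0.6708, -0.2743], [0.585, -0.1781]]
(array([ 0.6473, -0.2092,  0.0977]), [0.004560757801364606, 0.01148157606709287, 0.009443907426838694])
top+wrist (array([ 0.6427, -0.2114,  0.091 ]), [0.004637894264159119, 0.004637894264159073])
short top 571 [372.1 167.7] [15.2 40.6] world z.098 [[0.6631, -0.0902], [0.7231, -0.1532], [0.699, -0.1748], [0.6393, -0.1119]]
short side 3452 [275.4 204.7] [ 69.6 132.8] world z.098 [[0.849, -0.1145], [0.6601, -0.4902], [0.4974, -0.2018], [0.6811, 0.0692]]
short wrist 1393 [277.1  82.2] [26.1 66.8] world z.098 [[0.6605, -0.0983], [0.7231, -0.161], [0.6975, -0.1849], [0.6347, -0.1227]]
(array([ 0.6734, -0.1389,  0.1106]), [0.008713954318675757, 0.008499125806223301, 0.005677721557638841])
top+wrist (array([ 0.6851, -0.1369,  0.069 ]), [0.0036896365788046583, 0.0036896365788046124])
FL (array([0.6262, 0.0472, 0.1222]), [0.0037752858064245436, 0.003775285806424784]) [0.6278 0.0482] [0.6227 0.0408]
FR (array([ 0.4636, -0.2649,  0.1512]), [0.004904039517123607, 0.004904039517123591]) [ 0.4653 -0.264 ] [ 0.4559 -0.2734]
BR (array([ 0.6511, -0.3555,  0.1817]), [0.002050774714374602, 0.0020507747143745365]) [ 0.662  -0.3684] [ 0.6565 -0.3776]
BL [ 0.8232 -0.0496  0.131 ]
tailL (array([0.4414, 0.1513, 0.0369]), [0.0009575635422926153, 0.0009575635422925849])
tailR (array([0.4375, 0.1169, 0.0166]), [0.005667364428298258, 0.005667364428298219])
```

View pics/c1.png

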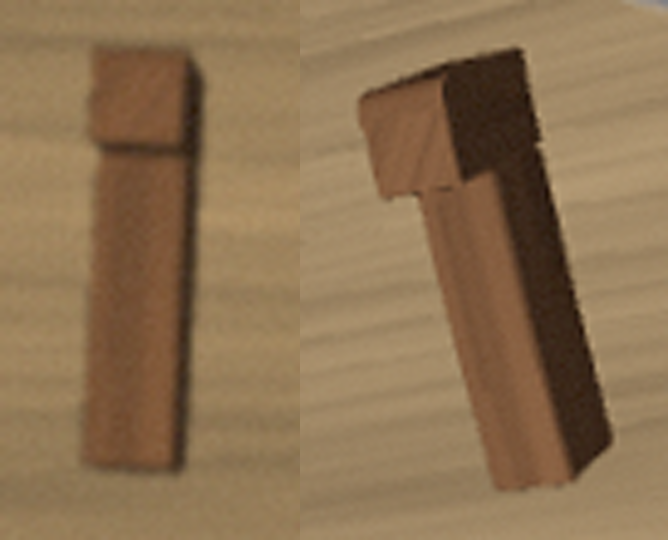

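The crop shows the prop's top-face corners clearly in both views. The second script read the pose after the arm had settled, which accounts for the ~8 mm bias between views. I will redo the fit with the pose at capture.

Run:
```python
from h import *
from scipy.optimize import least_squares
np.set_printoptions(precision=4,suppress=True)
q=np.array([-.058,.06,.705,-.704]); o={"eef_pos":np.array([.5416,-.1729,.4508]),"tool_rot":q/np.linalg.norm(q)}
px={"tL":((239.2,282.5),(149.7,264.8)),"tR":((253.7,282.7),(165,263.8)),"hfL":((240,228.7),(126.3,205.1)),"hfR":((255.5,229.5),(142.2,203.1)),"hrL":((240.5,212.8),(122.2,184.8)),"hrR":((256,212.8),(139.5,180.3)),
 "FL":((285,189),(150,155)),"FR":((440,269),(405,233)),"BR":((489,173),(462,71)),
 "longc":((407.5,185.2),(337.5,100.2)),"shortc":((372.1,167.7),(277.1,82.2)),"longF":((386,209.5),(308.5,138.5)),"longR":((427.5,166),(365.5,66.5))}
for k,(a,b) in px.items(): print(k,*tri([ray("top",a),ray("wrist",b,o)]))
def fit(loc,obs):
    rays=[[ray("top",px[k][0]),ray("wrist",px[k][1],o)] for k in obs]
    def f(v):
        c,s=np.cos(v[3]),np.sin(v[3]); out=[]
        for L,rr in zip(loc,rays):
            X=np.array([v[0]+c*L[0]-s*L[1],v[1]+s*L[0]+c*L[1],v[2]+L[2]])
            for C,d in rr: out+=list(np.cross(X-C,d)*1e3)
        return np.array(out)
    return f
f=fit([(-.075,.017,.042),(-.075,-.017,.042),(.039,.017,.066),(.039,-.017,.066),(.075,.017,.066),(.075,-.017,.066)],["tL","tR","hfL","hfR","hrL","hrR"])
r=least_squares(f,[.51,.135,0,0]); print("prop",r.x,np.degrees(r.x[3]),np.abs(r.fun).max())
f=fit([(-.135,.18,.131),(-.135,-.18,.131),(.1,-.18,.131)],["FL","FR","BR"])
r=least_squares(f,[.66,-.17,0,-.47]); print("bin",r.x,np.degrees(r.x[3]),np.abs(r.fun).max())
```

```text
tL [0.4424 0.1516 0.0398] [0.0010550552226760285, 0.001055055222676026]
tR [0.4413 0.1195 0.0431] [0.0003558725400236653, 0.0003558725400236485]
hfL [0.5561 0.1487 0.0628] [0.000750426389039826, 0.0007504263890398543]
hfR [0.5539 0.1149 0.0679] [0.0008665790254940976, 0.0008665790254938794]
hrL [0.5903 0.1483 0.0605] [2.3603709099789294e-05, 2.360370910000475e-05]
hrR [0.5904 0.1149 0.0591] [0.0002991748396834303, 0.0002991748396835506]
FL [0.6252 0.0472 0.1362] [0.0015683379357799877, 0.0015683379357800539]
FR [ 0.4643 -0.263   0.1443] [0.0016479367760771693, 0.0016479367760771186]
BR [ 0.66   -0.3659  0.1403] [0.00027262266672111927, 0.00027262266672127685]
longc [ 0.6435 -0.207   0.0969] [0.0004087666440805031, 0.0004087666440804863]
shortc [ 0.682  -0.1331  0.093 ] [0.00018906903183119774, 0.00018906903183118836]
longF [ 0.5971 -0.1617  0.0743] [0.0020697648539301796, 0.0020697648539301215]
longR [ 0.6819 -0.2486  0.1076] [0.0012257428894931588, 0.0012257428894929846]
prop [ 0.5159  0.1337 -0.003  -0.0373] -2.139641681010869 2.6158187516963083
bin [ 0.662  -0.1696 -0.0093 -0.4865] -27.874166794638096 7.40148927526911
```

Run:
```python
from h import *
S=([.423,.137,.110],-2,35)
print(bot.get_obs()["eef_pos"],bot.get_obs()["q"])
plan(([.423,.137,.22],-2,35))
plan(S,([.492,.135,.0114],-2,35),start=([.423,.137,.22],-2,35))
```

```text
[ 0.53962968 -0.17959828  0.4503127 ] [ 0.36903649  0.18544747 -0.18999062  1.4758982   0.03500477  1.48352256
 -1.56650927]
lin [0.1699, 0.2303, -0.2915] dr [-2.45, -7.77, 34.94] rows 9.8
lin [0.0631, 0.0901, -0.0] dr [0.0, 0.0, 0.0] rows 2.6
lin [0.0631, 0.2105, -0.0004] dr [0.0, 0.0, 0.0] rows 2.9
```

```bash
python3 -m crank '[{"linear":[0.17,0.23,-0.291],"dr":[-2.4,-7.8,34.9],"hand":1},{"linear":[0.17,0.23,-0.291],"dr":[-2.4,-7.8,34.9],"hand":1},{"linear":[0.17,0.23,-0.291],"dr":[-2.4,-7.8,34.9],"hand":1},{"linear":[0.17,0.23,-0.291],"dr":[-2.4,-7.8,34.9],"hand":1},{"linear":[0.17,0.23,-0.291],"dr":[-2.4,-7.8,34.9],"hand":1},{"linear":[0.17,0.23,-0.291],"dr":[-2.4,-7.8,34.9],"hand":1},{"linear":[0.17,0.23,-0.291],"dr":[-2.4,-7.8,34.9],"hand":1},{"linear":[0.17,0.23,-0.291],"dr":[-2.4,-7.8,34.9],"hand":1},{"linear":[0.17,0.23,-0.291],"dr":[-2.4,-7.8,34.9],"hand":1},{"linear":[0.17,0.23,-0.291],"dr":[-2.4,-7.8,34.9],"hand":1}]'
python3 -m crank '[{"linear":[0.17,0.23,-0.291],"dr":[0,0,0],"hand":1}]' >/dev/null 2>&1 <<<'' ; true
python3 - <<'E'
from h import *
o=bot.get_obs(); print(o["t"],o["eef_pos"],o["q"])
m=pose(-2,35); print(np.degrees((rot(o["tool_rot"]).inv()*m).as_rotvec()))
E
```

```text
t: 4.88
eef_pos: [0.4319, 0.1123, 0.2384]
tool_rot: [-0.202, -0.223, -0.669, 0.679]
contact_force: [0.5, -0.8, -0.1]
gripper_width: 1.002
4.9667 [0.42926083 0.12100364 0.22618411] [ 0.72437644 -0.1608871  -1.25417948  2.40901957  0.58532662  0.33325428
 -2.67806237]
[-0.60470938  0.513435    0.55092061]
```

I sent one stray row there by mistake. It was small and in free air. I will re-plan from the measured pose.

```bash
python3 -m crank '[{"linear":[0,0,0],"dr":[0,0,0],"hand":1}]'
python3 - <<'E'
from h import *
o=bot.get_obs(); print(o["t"],o["eef_pos"],o["q"].round(3))
plan(([.435,.137,.093],-2,33),([.491,.135,.011],-2,33))
E
```

```text
t: 5.05
eef_pos: [0.4297, 0.1205, 0.2258]
tool_rot: [-0.198, -0.219, -0.668, 0.683]
contact_force: [-0.7, -0.3, -0.9]
gripper_width: 0.998
5.05 [0.42973112 0.1204538  0.22576647] [ 0.724 -0.157 -1.252  2.408  0.588  0.335 -2.678]
lin [0.0708, 0.1121, -0.0184] dr [-0.59, 0.46, -1.32] rows 3.2
lin [0.0708, 0.2114, -0.0194] dr [-0.59, 0.46, -1.32] rows 2.4
```

```bash
python3 -m crank '[{"linear":[0.071,0.112,-0.018],"dr":[-0.6,0.5,-1.3],"hand":1},{"linear":[0.071,0.112,-0.018],"dr":[-0.6,0.5,-1.3],"hand":1},{"linear":[0.071,0.112,-0.018],"dr":[-0.6,0.5,-1.3],"hand":1},{"linear":[0.071,0.112,-0.018],"dr":[-0.6,0.5,-1.3],"hand":1},{"linear":[0.071,0.112,-0.018],"dr":[-0.6,0.5,-1.3],"hand":1},{"linear":[0.071,0.112,-0.018],"dr":[-0.6,0.5,-1.3],"hand":1}]'
python3 - <<'E'
from h import *
np.set_printoptions(precision=4,suppress=True)
o=bot.get_obs(); print(o["t"],o["eef_pos"],o["q"].round(3))
im=bot.read_camera("wrist"); cv2.imwrite("pics/w2.png",im)
r=bot.place_of("wrist","prop"); print(r, r and onz(ray("wrist",r[0]["xy"],o),0))
plan(([.491,.135,.011],-2,33))
E
```

```text
t: 5.55
eef_pos: [0.4244, 0.1141, 0.1923]
tool_rot: [-0.181, -0.204, -0.68, 0.681]
contact_force: [-0.8, 1.3, 0.1]
gripper_width: 1.004
5.55 [0.4244 0.1141 0.1923] [ 0.847 -0.011 -1.406  2.434  0.892  0.364 -2.956]
[{'xy': [305.6, 221.6], 'score': 0.78}] [0.5187 0.131  0.    ]
lin [0.039, 0.1891, -0.0216] dr [0.45, -0.0, 1.37] rows 4.7
```

View pics/w2.png

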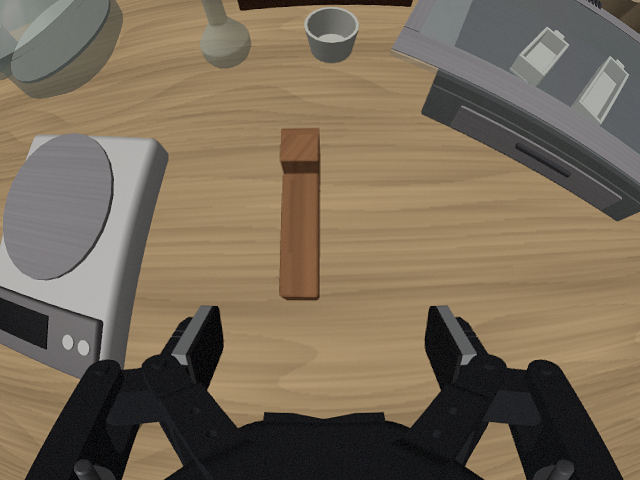

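The wrist view shows the prop at (300,215), and the place measurement agrees within 3 mm. The wrist camera sits on the far side of the hand, and this pose drove joints 3, 4 and 7 to their limits. I will retreat to an upright pose, then turn the hand half round so that joint 7 sits mid-range and the camera faces the robot.

Run:
```python
from h import *
plan(([.56,0.0,.42],-2,0))
```

```text
lin [-0.2383, -0.1215, 0.1085] dr [0.44, 0.13, -31.63] rows 6.9
```

```bash
python3 -m crank '[{"linear":[-0.238,-0.121,0.108],"dr":[0.4,0,-31.6],"hand":1},{"linear":[-0.238,-0.121,0.108],"dr":[0.4,0,-31.6],"hand":1},{"linear":[-0.238,-0.121,0.108],"dr":[0.4,0,-31.6],"hand":1},{"linear":[-0.238,-0.121,0.108],"dr":[0.4,0,-31.6],"hand":1},{"linear":[-0.238,-0.121,0.108],"dr":[0.4,0,-31.6],"hand":1},{"linear":[-0.238,-0.121,0.108],"dr":[0.4,0,-31.6],"hand":1},{"linear":[-0.238,-0.121,0.108],"dr":[0.4,0,-31.6],"hand":1},{"linear":[-0.238,-0.121,0.108],"dr":[0.4,0,-31.6],"hand":1}]'
python3 -c "
from h import *
print(bot.get_obs()['q'].round(3))"
python3 -m crank '[{"linear":[0,0,0],"dr":[0,-60,0],"hand":1},{"linear":[0,0,0],"dr":[0,-60,0],"hand":1},{"linear":[0,0,0],"dr":[0,-60,0],"hand":1},{"linear":[0,0,0],"dr":[0,-60,0],"hand":1},{"linear":[0,0,0],"dr":[0,-60,0],"hand":1},{"linear":[0,0,0],"dr":[0,-60,0],"hand":1},{"linear":[0,0,0],"dr":[0,-60,0],"hand":1},{"linear":[0,0,0],"dr":[0,-60,0],"hand":1},{"linear":[0,0,0],"dr":[0,-60,0],"hand":1}]'
python3 -c "
from h import *
print(bot.get_obs()['q'].round(3))"
```

```text
t: 6.32
eef_pos: [0.5334, 0.0212, 0.3692]
tool_rot: [-0.014, 0.009, 0.708, -0.706]
contact_force: [-0.1, 0.2, -0.1]
gripper_width: 1.001
[ 0.783  0.335 -1.176  1.646  0.309  1.377 -2.039]
t: 7.07
eef_pos: [0.5323, 0.0231, 0.3685]
tool_rot: [0.346, -0.346, 0.617, -0.616]
contact_force: [-0.3, -0.2, 1.1]
gripper_width: 1.001
[ 0.876  0.42  -1.362  1.649  0.415  1.414 -1.084]
```

```bash
for i in 1 2; do python3 -m crank '[{"linear":[0,0,0],"dr":[0,-60,0],"hand":1},{"linear":[0,0,0],"dr":[0,-60,0],"hand":1},{"linear":[0,0,0],"dr":[0,-60,0],"hand":1},{"linear":[0,0,0],"dr":[0,-60,0],"hand":1},{"linear":[0,0,0],"dr":[0,-60,0],"hand":1},{"linear":[0,0,0],"dr":[0,-60,0],"hand":1},{"linear":[0,0,0],"dr":[0,-60,0],"hand":1},{"linear":[0,0,0],"dr":[0,-60,0],"hand":1},{"linear":[0,0,0],"dr":[0,-60,0],"hand":1}]'
python3 -c "
from h import *
print(bot.get_obs()['q'].round(3))"; done
python3 - <<'E'
from h import *
plan(([.46,0.13,.22],178,-20))
E
```

```text
t: 7.82
eef_pos: [0.5323, 0.0231, 0.3686]
tool_rot: [0.608, -0.608, 0.362, -0.361]
contact_force: [-0.3, 0.5, 0.0]
gripper_width: 1.004
[ 0.887  0.437 -1.389  1.649  0.433  1.424 -0.054]
t: 8.57
eef_pos: [0.5323, 0.0231, 0.3686]
tool_rot: [0.707, -0.707, 0.009, -0.009]
contact_force: [-0.2, -0.3, 0.1]
gripper_width: 1.002
[ 0.889  0.441 -1.397  1.649  0.438  1.426  0.989]
lin [-0.0748, 0.1487, 0.1049] dr [-0.13, 0.55, -20.04] rows 4.7
```

Run:
```python
from h import *
plan(([.478,.1355,.14],178,-20),([.478,.1355,.010],178,-20))
```

```text
lin [-0.0569, 0.2287, 0.1108] dr [-0.13, 0.55, -20.04] rows 6.2
lin [-0.0569, 0.3587, 0.1108] dr [-0.13, 0.55, -20.04] rows 3.1
```

```bash
python3 -m crank '[{"linear":[-0.057,0.229,0.111],"dr":[0,0.5,-20],"hand":1},{"linear":[-0.057,0.229,0.111],"dr":[0,0.5,-20],"hand":1},{"linear":[-0.057,0.229,0.111],"dr":[0,0.5,-20],"hand":1},{"linear":[-0.057,0.229,0.111],"dr":[0,0.5,-20],"hand":1},{"linear":[-0.057,0.229,0.111],"dr":[0,0.5,-20],"hand":1},{"linear":[-0.057,0.229,0.111],"dr":[0,0.5,-20],"hand":1},{"linear":[-0.057,0.229,0.111],"dr":[0,0.5,-20],"hand":1},{"linear":[-0.057,0.229,0.111],"dr":[0,0.5,-20],"hand":1}]'
python3 - <<'E'
from h import *
print(bot.get_obs()["q"].round(3))
plan(([.478,.1355,.010],178,-20))
E
```

```text
t: 9.23
eef_pos: [0.475, 0.1383, 0.1358]
tool_rot: [-0.695, 0.698, 0.109, 0.133]
contact_force: [0.0, 0.1, 0.8]
gripper_width: 1.001
[ 0.401  0.354 -1.054  2.253  0.954  0.629  0.184]
lin [-0.0395, 0.1194, -0.0028] dr [-0.06, -0.0, -0.3] rows 3.0
```

```bash
python3 -m crank '[{"linear":[-0.039,0.119,-0.003],"dr":[0,0,0],"hand":1},{"linear":[-0.039,0.119,-0.003],"dr":[0,0,0],"hand":1},{"linear":[-0.039,0.119,-0.003],"dr":[0,0,0],"hand":1},{"linear":[-0.039,0.119,-0.003],"dr":[0,0,0],"hand":1},{"linear":[-0.039,0.119,-0.003],"dr":[0,0,0],"hand":1}]'
python3 -m crank '[{"linear":[0,0,0],"dr":[0,0,0],"hand":-1},{"linear":[0,0,0],"dr":[0,0,0],"hand":-1},{"linear":[0,0,0],"dr":[0,0,0],"hand":-1},{"linear":[0,0,0],"dr":[0,0,0],"hand":-1},{"linear":[0,0,0],"dr":[0,0,0],"hand":-1},{"linear":[0,0,0],"dr":[0,0,0],"hand":-1},{"linear":[0,0,0],"dr":[0,0,0],"hand":-1}]' 100
python3 - <<'E'
from h import *
o=bot.get_obs();print(o["q"].round(3),o["contact_force"],(rot(o["tool_rot"]).inv()*pose(178,-20)).magnitude())
E
```

```text
t: 9.65
eef_pos: [0.4811, 0.1324, 0.0116]
tool_rot: [-0.694, 0.699, 0.107, 0.135]
contact_force: [-0.2, 0.1, 0.0]
gripper_width: 0.996
t: 10.23
eef_pos: [0.4839, 0.1328, 0.0161]
tool_rot: [-0.694, 0.698, 0.11, 0.138]
contact_force: [-4.9, -2.0, 13.9]
gripper_width: 0.382
[ 0.166  0.592 -0.798  2.317  1.52   0.579 -0.35 ] [-4.94461205 -2.01720496 13.9304377 ] 0.00661406870319691
```

```bash
cat >> h.py <<'E'
BC=np.array([.663,-.169,0]); BY=-27.5
bf=np.array([np.cos(np.radians(BY)),np.sin(np.radians(BY)),0]); bl=np.array([-bf[1],bf[0],0])
def bw(x,y,z): return BC+x*bf+y*bl+np.array([0,0,z])
def tp(rear,foot,y=.157): return bw(rear-.075-.032,y,foot+.016)   # TCP for prop rear-face x, foot z in bin frame
E
python3 - <<'E'
from h import *
H=(180+BY,-20)
o=bot.get_obs()
plan((o["eef_pos"]+[-.01,.0,.07],178,-20),(tp(-.16,.04),*H))
S=(tp(-.16,.04),*H)
plan((tp(-.108,.035),*H),(tp(-.108,.085),*H),(tp(-.104,.135),*H),(tp(-.06,.145),*H),start=S)
plan((tp(-.005,.145),*H),(tp(.05,.145),*H),(tp(.05,.125),*H),start=(tp(-.06,.145),*H))
E
```

```text
lin [0.0148, -0.0692, -0.0003] dr [-0.0, -0.34, 0.18] rows 1.7
lin [0.0292, -0.0319, -0.0385] dr [-8.76, 23.61, 0.15] rows 3.6
lin [0.0472, 0.0225, 0.0] dr [0.0, 0.0, 0.0] rows 1.3
lin [0.0643, -0.0245, 0.0] dr [0.0, 0.0, 0.0] rows 1.2
lin [0.0851, -0.0701, 0.0] dr [0.0, 0.0, 0.0] rows 1.2
lin [0.1299, -0.0645, 0.0] dr [0.0, 0.0, 0.0] rows 1.1
lin [0.0517, 0.0188, 0.0] dr [0.0, 0.0, 0.0] rows 1.3
lin [0.1034, 0.0376, -0.0] dr [0.0, 0.0, 0.0] rows 1.3
lin [0.0965, 0.0564, -0.0] dr [0.0, 0.0, 0.0] rows 0.5
```

```bash
python3 -m crank '[{"linear":[0.008,-0.035,0],"dr":[0,0,0],"hand":-1},{"linear":[0.015,-0.07,0],"dr":[0,0,0],"hand":-1},{"linear":[0.015,-0.07,0],"dr":[0,0,0],"hand":-1},{"linear":[0.029,-0.032,-0.038],"dr":[-8.8,23.6,0],"hand":-1},{"linear":[0.029,-0.032,-0.038],"dr":[-8.8,23.6,0],"hand":-1},{"linear":[0.029,-0.032,-0.038],"dr":[-8.8,23.6,0],"hand":-1},{"linear":[0.029,-0.032,-0.038],"dr":[-8.8,23.6,0],"hand":-1},{"linear":[0.029,-0.032,-0.038],"dr":[-8.8,23.6,0],"hand":-1},{"linear":[0.029,-0.032,-0.038],"dr":[-8.8,23.6,0],"hand":-1}]' 110
python3 - <<'E'
from h import *
import cv2
o=bot.get_obs();print(o["q"].round(3),o["contact_force"],o["eef_pos"],np.degrees((rot(o["tool_rot"]).inv()*pose(152.5,-20)).as_rotvec()))
H=(152.5,-20)
plan((tp(-.108,.035),*H),(tp(-.108,.085),*H),(tp(-.104,.135),*H),(tp(-.06,.145),*H))
s=bot.read_camera("side"); t=bot.read_camera("top")
cv2.imwrite("pics/c2.png",np.hstack([cv2.resize(s[150:390,180:430],None,fx=1.6,fy=1.6),cv2.resize(t[80:320,200:450],None,fx=1.6,fy=1.6)]))
E
```

```text
t: 10.98
eef_pos: [0.4978, 0.0939, 0.0542]
tool_rot: [-0.647, 0.706, -0.046, 0.284]
contact_force: [0.6, -0.0, -1.4]
gripper_width: 0.375
[ 0.143  0.51  -0.759  2.244  1.197  0.689 -0.451] [ 0.62113735 -0.01954325 -1.35136357] [0.49777501 0.09390715 0.05418733] [ 0.05060098  0.13096229 -0.00877831]
lin [0.0487, 0.0211, -0.0] dr [0.05, 0.13, -0.01] rows 1.3
lin [0.0658, -0.0259, -0.0001] dr [0.05, 0.13, -0.01] rows 1.2
lin [0.0866, -0.0715, -0.0002] dr [0.05, 0.13, -0.01] rows 1.2
lin [0.1314, -0.0659, -0.0003] dr [0.05, 0.13, -0.01] rows 1.1
```

View pics/c2.png

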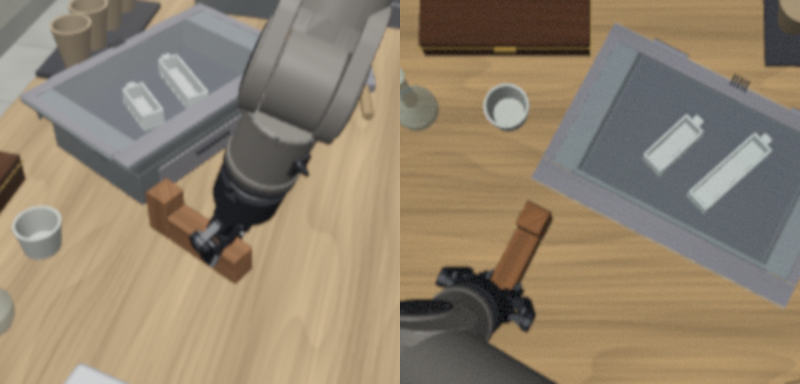

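The side and top views show the prop level in the grip, parallel to the bin's depth and just in front of the lip's left end. I will check its lateral offset numerically.

```bash
python3 - <<'E'
from h import *
for uv in((283.1,205.6),(295,212.5)):
    d=onz(ray("top",uv),.104)-BC; print(d@bf,d@bl)
o=bot.get_obs(); d=o["eef_pos"]-BC; print("tcp",d@bf,d@bl, "flap FL:",[( (onz(ray("top",u),.131)-BC)@bf,(onz(ray("top",u),.131)-BC)@bl) for u in ((285,189),(440,269))])
E
python3 -m crank '[{"linear":[0.025,0.021,0],"dr":[0,0,0],"hand":-1},{"linear":[0.049,0.021,0],"dr":[0,0,0],"hand":-1},{"linear":[0.049,0.021,0],"dr":[0,0,0],"hand":-1},{"linear":[0.055,0.005,0],"dr":[0,0,0],"hand":-1},{"linear":[0.060,-0.010,0],"dr":[0,0,0],"hand":-1},{"linear":[0.066,-0.026,0],"dr":[0,0,0],"hand":-1},{"linear":[0.073,-0.041,0],"dr":[0,0,0],"hand":-1},{"linear":[0.080,-0.056,0],"dr":[0,0,0],"hand":-1},{"linear":[0.087,-0.072,0],"dr":[0,0,0],"hand":-1},{"linear":[0.087,-0.072,0],"dr":[0,0,0],"hand":-1}]'
```

```text
-0.1601352262916317 0.16763843422212385
-0.16149249741545124 0.13886797781444954
tcp -0.267942531461157 0.1561813581541432 flap FL: [(np.float64(-0.13151330995470054), np.float64(0.17645173019030858)), (np.float64(-0.13147836168309074), np.float64(-0.17548845306597816))]
t: 11.92
eef_pos: [0.549, 0.0673, 0.154]
tool_rot: [-0.646, 0.706, -0.046, 0.286]
contact_force: [-1.4, 0.9, -4.0]
gripper_width: 0.38
```

Run:
```python
from h import *
H=(152.5,-20)
plan((tp(-.06,.147),*H),(tp(-.005,.147),*H),(tp(.05,.147),*H),(tp(.05,.125),*H))
```

```text
lin [0.0436, 0.0064, 0.0001] dr [0.05, -0.04, 0.17] rows 1.1
lin [0.0953, 0.0254, 0.0002] dr [0.05, -0.04, 0.17] rows 1.3
lin [0.1469, 0.0443, 0.0002] dr [0.05, -0.04, 0.17] rows 1.3
lin [0.1393, 0.065, 0.0002] dr [0.05, -0.04, 0.17] rows 0.5
```

```bash
python3 -m crank '[{"linear":[0.022,0.003,0],"dr":[0,0,0],"hand":-1},{"linear":[0.044,0.006,0],"dr":[0,0,0],"hand":-1},{"linear":[0.070,0.016,0],"dr":[0,0,0],"hand":-1},{"linear":[0.095,0.025,0],"dr":[0,0,0],"hand":-1},{"linear":[0.120,0.035,0],"dr":[0,0,0],"hand":-1},{"linear":[0.147,0.044,0],"dr":[0,0,0],"hand":-1},{"linear":[0.147,0.044,0],"dr":[0,0,0],"hand":-1},{"linear":[0.147,0.044,0],"dr":[0,0,0],"hand":-1}]'
python3 - <<'E'
from h import *
o=bot.get_obs();print(o["q"].round(3),o["contact_force"]); d=o["eef_pos"]-BC; print(d@bf,d@bl,d[2])
H=(152.5,-20); plan((tp(.05,.125),*H))
s=bot.read_camera("side"); t=bot.read_camera("top")
cv2.imwrite("pics/c3.png",np.hstack([cv2.resize(s[60:300,150:400],None,fx=1.6,fy=1.6),cv2.resize(t[60:300,250:500],None,fx=1.6,fy=1.6)]))
E
```

```text
t: 12.58
eef_pos: [0.6819, -0.0041, 0.1573]
tool_rot: [-0.646, 0.707, -0.049, 0.283]
contact_force: [-4.2, -0.2, -6.8]
gripper_width: 0.377
[ 0.407  0.564 -0.799  1.816  0.894  0.848  0.236] [-4.201262   -0.20436264 -6.79508161]
-0.059383824865796526 0.1549988276180915 0.15734129383774234
lin [-0.0033, 0.0162, 0.0021] dr [0.29, -0.08, -0.3] rows 0.4
```

View pics/c3.png

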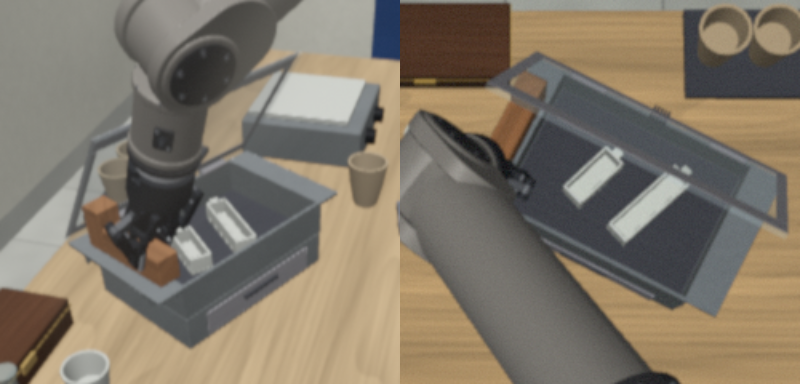

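The flap is up with the prop head under it over the left rim, and the boats are clear. I will lower the prop onto the rim.

```bash
python3 -m crank '[{"linear":[-0.001,0.006,0.001],"dr":[0,0,0],"hand":-1},{"linear":[-0.002,0.011,0.002],"dr":[0,0,0],"hand":-1},{"linear":[-0.003,0.016,0.002],"dr":[0,0,0],"hand":-1},{"linear":[-0.003,0.016,0.002],"dr":[0,0,0],"hand":-1},{"linear":[-0.003,0.016,0.002],"dr":[0,0,0],"hand":-1}]'
python3 - <<'E'
from h import *
o=bot.get_obs();print(o["contact_force"]); d=o["eef_pos"]-BC; print(d@bf,d@bl,d[2])
s=bot.read_camera("side"); cv2.imwrite("pics/c4.png",cv2.resize(s[100:280,180:420],None,fx=3,fy=3))
E
```

```text
t: 13.1
eef_pos: [0.685, -0.0004, 0.1434]
tool_rot: [-0.647, 0.707, -0.046, 0.283]
contact_force: [-5.0, 2.2, -5.7]
gripper_width: 0.378
[-4.97500116  2.20128101 -5.69888542]
-0.05836260477629907 0.1596589563888752 0.14344471663661876
```

```bash
python3 -m crank '[{"linear":[-0.001,0.002,0],"dr":[0,0,0],"hand":-1},{"linear":[-0.001,0.004,0],"dr":[0,0,0],"hand":-1},{"linear":[-0.001,0.004,0],"dr":[0,0,0],"hand":-1}]'
python3 -m crank '[{"linear":[-0.001,0.002,0],"dr":[0,0,0],"hand":-1},{"linear":[-0.001,0.002,0],"dr":[0,0,0],"hand":-1}]'
python3 - <<'E'
from h import *
o=bot.get_obs(); d=o["eef_pos"]-BC; print(d@bf,d@bl,d[2])
s=bot.read_camera("side"); cv2.imwrite("pics/c5.png",cv2.resize(s[100:280,180:420],None,fx=3,fy=3))
E
```

```text
t: 13.4
eef_pos: [0.6854, -0.0002, 0.1413]
tool_rot: [-0.647, 0.707, -0.046, 0.283]
contact_force: [-14.4, 2.9, 7.6]
gripper_width: 0.38
t: 13.57
eef_pos: [0.6855, -0.0003, 0.1413]
tool_rot: [-0.646, 0.707, -0.045, 0.284]
contact_force: [-23.3, 0.6, 21.6]
gripper_width: 0.38
-0.05797697038334885 0.16005712488354112 0.14128263944964
```

View pics/c5.png

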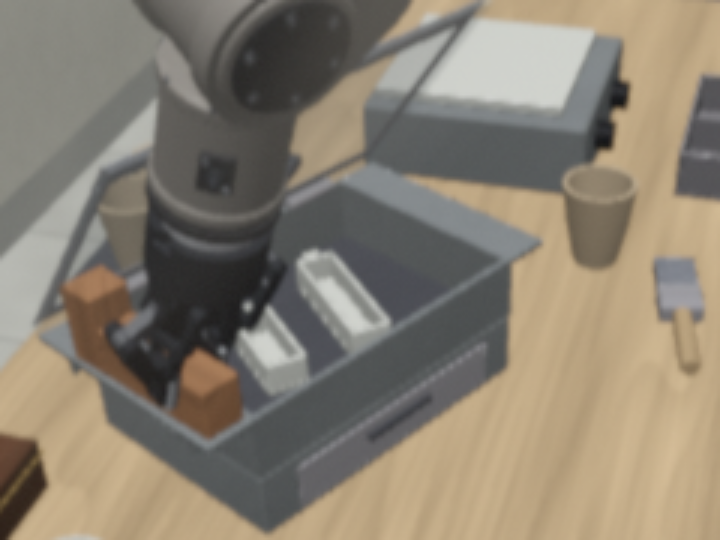

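The prop stands on the left rim: its foot is at the rim height and the force now points upward. I will unload, open and back straight out.

```bash
python3 -m crank '[{"linear":[0,-0.003,0],"dr":[0,0,0],"hand":-1},{"linear":[0,-0.003,0],"dr":[0,0,0],"hand":-1},{"linear":[0,-0.003,0],"dr":[0,0,0],"hand":-0.1},{"linear":[0,-0.003,0],"dr":[0,0,0],"hand":0.3},{"linear":[0,-0.003,0],"dr":[0,0,0],"hand":0.3},{"linear":[0,-0.003,0],"dr":[0,0,0],"hand":0.3},{"linear":[0,-0.003,0],"dr":[0,0,0],"hand":0.3}]'
python3 -m crank '[{"linear":[-0.03,-0.011,0],"dr":[0,0,0],"hand":0.3},{"linear":[-0.06,-0.022,0],"dr":[0,0,0],"hand":0.3},{"linear":[-0.1,-0.036,0],"dr":[0,0,0],"hand":0.3},{"linear":[-0.141,-0.051,0],"dr":[0,0,0],"hand":0.3},{"linear":[-0.16,-0.15,0],"dr":[0,0,0],"hand":0.3},{"linear":[-0.16,-0.15,0],"dr":[0,0,0],"hand":0.3},{"linear":[-0.16,-0.15,0],"dr":[0,0,0],"hand":0.3},{"linear":[-0.16,-0.15,0],"dr":[0,0,0],"hand":0.3}]'
python3 - <<'E'
from h import *
np.set_printoptions(precision=4,suppress=True)
o=bot.get_obs();print(o["q"].round(3),o["contact_force"]); d=o["eef_pos"]-BC; print(d@bf,d@bl,d[2])
s=bot.read_camera("side");t=bot.read_camera("top"); w=bot.read_camera("wrist")
rs=[]
for c in("side","top"):
    r=bot.place_of(c,"flap_lip"); print(c,r[:1]); rs+= [ray(c,r[0]["xy"])] if r else []
if len(rs)==2:
    x,e=tri(rs); d=x-BC; print("lip",x,e,d@bf,d@bl, np.arctan2(d[2]-.125,.1-d@bf))
cv2.imwrite("pics/d_t.png",t);cv2.imwrite("pics/d_s.png",s);cv2.imwrite("pics/d_w.png",w)
cv2.imwrite("pics/d.png",np.hstack([cv2.resize(s[90:290,180:380],(400,400)),cv2.resize(t[70:270,270:470],(400,400))]))
E
```

```text
t: 14.2
eef_pos: [0.6873, -0.0025, 0.1414]
tool_rot: [-0.647, 0.706, -0.046, 0.285]
contact_force: [-0.1, 0.4, -0.1]
gripper_width: 0.646
t: 14.87
eef_pos: [0.5086, 0.0939, 0.2316]
tool_rot: [-0.647, 0.705, -0.043, 0.286]
contact_force: [1.1, 0.9, 0.6]
gripper_width: 0.65
[ 0.41   0.214 -0.984  2.078  0.654  0.858  0.132] [1.1328 0.8748 0.6275]
-0.25830877319979295 0.16191493323349077 0.2315664215688404
side [{'xy': [286.4, 129.4], 'score': 0.7}]
top [{'xy': [390.7, 171.0], 'score': 0.7}]
lip [ 0.6248 -0.1474  0.3027] [0.0010530875913039312, 0.0010530875913039364] -0.04386504164020202 0.001528282190749388 0.8903394366075761
```

View pics/d.png

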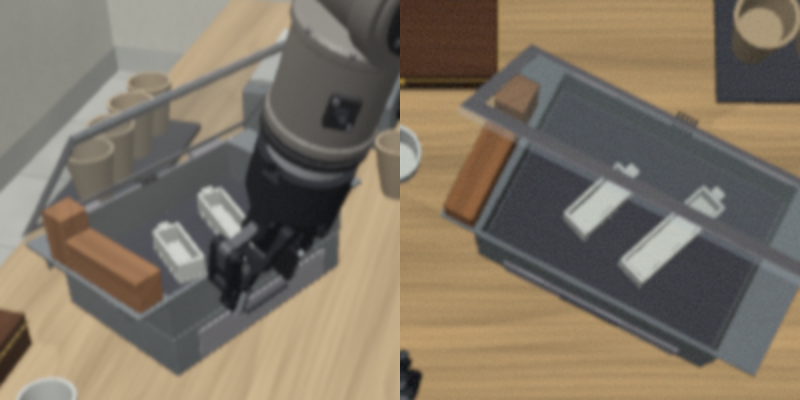

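The side and top views show the prop standing alone on the left rim and the flap held at about 0.89 rad (triangulated lip). The boats are unmoved and there was no force at release. Next is the boat.

Run:
```python
from h import *
np.set_printoptions(precision=4,suppress=True)
H=(132,-35); T=np.array([.6436,-.207,.084]); ty=pose(*H).apply([0,1,0]); print(ty)
t=cv2.imread("pics/d_t.png"); g=(t.min(2)>130).astype(np.uint8); g[:150]=0;g[230:]=0;g[:,:375]=0;g[:,440:]=0
k,l,st,ce=cv2.connectedComponentsWithStats(g); i=1+st[1:,4].argmax(); r=cv2.minAreaRect(cv2.findNonZero((l==i).astype(np.uint8)))
print("top now",st[i],r,[onz(ray("top",q),.098)[:2] for q in cv2.boxPoints(r)])
plan((T-.17*ty,*H))
plan((T-.1*ty,*H),(T,*H),start=(T-.17*ty,*H))
```

```text
[ 0.3838 -0.4263 -0.8192]
top now [381 177  40  34 628] ((399.9344482421875, 191.90415954589844), (16.42030906677246, 40.53223419189453), 48.5035285949707) [array([ 0.6136, -0.1471]), array([ 0.6711, -0.2114]), array([ 0.6448, -0.2338]), array([ 0.5875, -0.1695])]
lin [0.1553, 0.0595, -0.1662] dr [-9.28, 18.22, -14.93] rows 5.6
lin [-0.0, 0.07, -0.0] dr [0.0, 0.0, 0.0] rows 1.7
lin [0.0, 0.17, -0.0] dr [0.0, 0.0, 0.0] rows 2.4
```

```bash
python3 -m crank '[{"linear":[0.155,0.059,-0.166],"dr":[-9.3,18.2,-14.9],"hand":0.3},{"linear":[0.155,0.059,-0.166],"dr":[-9.3,18.2,-14.9],"hand":0.3},{"linear":[0.155,0.059,-0.166],"dr":[-9.3,18.2,-14.9],"hand":0.3},{"linear":[0.155,0.059,-0.166],"dr":[-9.3,18.2,-14.9],"hand":0.3},{"linear":[0.155,0.059,-0.166],"dr":[-9.3,18.2,-14.9],"hand":0.3},{"linear":[0.155,0.059,-0.166],"dr":[-9.3,18.2,-14.9],"hand":0.3},{"linear":[0.155,0.059,-0.166],"dr":[-9.3,18.2,-14.9],"hand":0.3},{"linear":[0.155,0.059,-0.166],"dr":[-9.3,18.2,-14.9],"hand":0.3},{"linear":[0.155,0.059,-0.166],"dr":[-9.3,18.2,-14.9],"hand":0.3}]'
python3 - <<'E'
from h import *
np.set_printoptions(precision=4,suppress=True)
H=(132,-35); T=np.array([.6436,-.207,.084]); ty=pose(*H).apply([0,1,0])
o=bot.get_obs(); w=bot.read_camera("wrist"); cv2.imwrite("pics/e_w.png",w); print(o["q"].round(3),o["eef_pos"])
for n in("long_boat","short_boat"):
    r=bot.place_of("wrist",n); print(n,[(a["score"],a["xy"],onz(ray("wrist",a["xy"],o),.07)) for a in r[:2]])
plan((T-.1*ty,*H),(T,*H))
E
```

```text
t: 15.87
eef_pos: [0.5781, -0.1325, 0.2236]
tool_rot: [-0.53, 0.702, -0.08, 0.468]
contact_force: [0.2, 0.5, -0.2]
gripper_width: 0.649
[ 0.468  0.27  -0.704  2.098  1.071  0.803 -0.225] [ 0.5781 -0.1325  0.2236]
long_boat [(0.66, [320.0, 198.0], array([ 0.6364, -0.2027,  0.07  ]))]
short_boat [(0.93, [414.2, 175.7], array([ 0.6762, -0.1284,  0.07  ]))]
lin [0.0011, 0.0723, -0.0023] dr [-0.17, 0.15, -0.01] rows 1.7
lin [0.0011, 0.1723, -0.0026] dr [-0.17, 0.15, -0.01] rows 2.4
```

View pics/e_w.png

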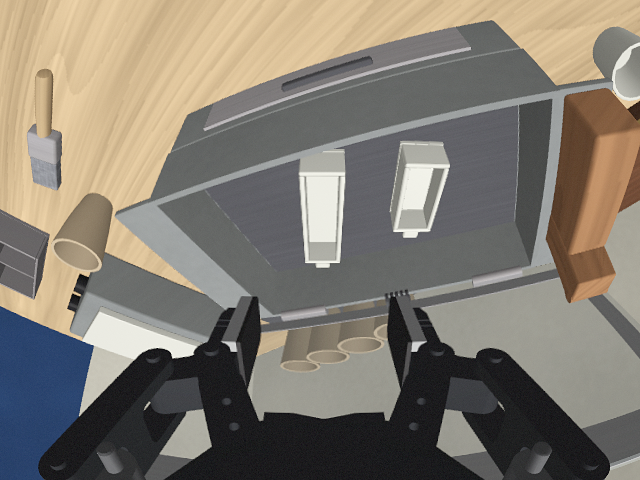

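The wrist view shows the long boat centred between the fingers (column 322) and lined up with them. The short boat is clear at (415,190). The network origin agrees within 4 mm, so I will go in and grip.

```bash
python3 -m crank '[{"linear":[0.001,0.04,-0.002],"dr":[0,0,0],"hand":0.3},{"linear":[0.001,0.08,-0.002],"dr":[0,0,0],"hand":0.3},{"linear":[0.001,0.115,-0.002],"dr":[0,0,0],"hand":0.3},{"linear":[0.001,0.145,-0.002],"dr":[0,0,0],"hand":0.3},{"linear":[0.001,0.162,-0.002],"dr":[0,0,0],"hand":0.3},{"linear":[0.001,0.172,-0.002],"dr":[0,0,0],"hand":0.3},{"linear":[0.001,0.172,-0.002],"dr":[0,0,0],"hand":0.3}]'
python3 -c "
from h import *
print(bot.get_obs()['q'].round(3))"
python3 -m crank '[{"linear":[0,0,0],"dr":[0,0,0],"hand":-0.1},{"linear":[0,0,0],"dr":[0,0,0],"hand":-0.2},{"linear":[0,0,0],"dr":[0,0,0],"hand":-0.5},{"linear":[0,0,0],"dr":[0,0,0],"hand":-0.8},{"linear":[0,0,0],"dr":[0,0,0],"hand":-1},{"linear":[0,0,0],"dr":[0,0,0],"hand":-1}]' 30
```

```text
t: 16.6
eef_pos: [0.6434, -0.2081, 0.0827]
tool_rot: [-0.53, 0.703, -0.08, 0.468]
contact_force: [0.9, 0.1, 0.6]
gripper_width: 0.65
[ 0.442  0.589 -0.539  2.037  1.49   0.708 -0.494]
t: 17.1
eef_pos: [0.6443, -0.2072, 0.0862]
tool_rot: [-0.53, 0.702, -0.078, 0.469]
contact_force: [-4.4, 4.0, 7.3]
gripper_width: 0.39
```

```bash
python3 -m crank '[{"linear":[0.008,-0.012,0],"dr":[0,0,0],"hand":-1},{"linear":[0.017,-0.025,0],"dr":[0,0,0],"hand":-1},{"linear":[0.017,-0.045,0],"dr":[0,0,0],"hand":-1},{"linear":[0.017,-0.075,0],"dr":[0,0,0],"hand":-1},{"linear":[0.017,-0.11,0],"dr":[0,0,0],"hand":-1},{"linear":[0.017,-0.145,0],"dr":[0,0,0],"hand":-1},{"linear":[0.017,-0.18,0],"dr":[0,0,0],"hand":-1},{"linear":[0.017,-0.18,0],"dr":[0,0,0],"hand":-1},{"linear":[0.017,-0.18,0],"dr":[0,0,0],"hand":-1}]'
python3 - <<'E'
from h import *
np.set_printoptions(precision=4,suppress=True)
o=bot.get_obs();print(o["q"].round(3),o["eef_pos"])
S=([.51,.12,.25],155,-35); E=([.5365,.3838,.17],180,-35)
plan(S); plan(E,start=S)
w=bot.read_camera("wrist"); cv2.imwrite("pics/f_w.png",w)
for c in("wrist","side","top"):
    if c!="wrist": cv2.imwrite(f"pics/f_{c}.png",bot.read_camera(c))
    for n in("long_boat",):
        r=bot.place_of(c,n); print(c,n,[(a["score"],a["xy"]) for a in r[:2]])
r=bot.place_of("wrist","long_boat")
T=rot(o["tool_rot"])
if r:
    X=onz(ray("wrist",r[0]["xy"],o),o["eef_pos"][2]-.0162); print("boat rel tcp tool axes",T.inv().apply(X-o["eef_pos"]))
print("expected", pose(132,-35).inv().apply(np.array([.6396,-.203,.07])-[.6443,-.2072,.0862]))
for c in("top",):
  for b in(-12,): pass
p=[ray(c,bot.place_of(c,"pan")[0]["xy"]) for c in("top","side")]; print("pan",tri(p))
E
```

```text
t: 17.85
eef_pos: [0.5842, -0.1411, 0.2443]
tool_rot: [-0.53, 0.702, -0.077, 0.47]
contact_force: [-0.1, -0.7, -1.1]
gripper_width: 0.389
[ 0.491  0.246 -0.704  2.07   1.027  0.805 -0.154] [ 0.5842 -0.1411  0.2443]
lin [-0.1956, -0.1448, 0.1202] dr [13.0, -18.78, 0.3] rows 6.5
lin [-0.1175, 0.0154, 0.2503] dr [14.34, -20.48, 0.0] rows 6.6
wrist long_boat [(0.88, [320.5, 273.8])]
side long_boat [(0.96, [308.0, 164.3]), (0.31, [238.9, 437.0])]
top long_boat [(0.68, [385.2, 204.8])]
boat rel tcp tool axes [-0.015   0.0092 -0.002 ]
expected [-0.0144  0.0097 -0.0007]Traceback (most recent call last):
  File "<stdin>", line 18, in <module>
IndexError: list index out of range
```

The boat's position in the hand matches the expected one within 1 mm, and about 1 N is carried. Next I carry it to the pan, checking the pan centre with a circle fit.

```bash
python3 -m crank '[{"linear":[-0.196,-0.145,0.12],"dr":[13,-18.8,0.3],"hand":-1},{"linear":[-0.196,-0.145,0.12],"dr":[13,-18.8,0.3],"hand":-1},{"linear":[-0.196,-0.145,0.12],"dr":[13,-18.8,0.3],"hand":-1},{"linear":[-0.196,-0.145,0.12],"dr":[13,-18.8,0.3],"hand":-1},{"linear":[-0.196,-0.145,0.12],"dr":[13,-18.8,0.3],"hand":-1},{"linear":[-0.196,-0.145,0.12],"dr":[13,-18.8,0.3],"hand":-1},{"linear":[-0.196,-0.145,0.12],"dr":[13,-18.8,0.3],"hand":-1},{"linear":[-0.196,-0.145,0.12],"dr":[13,-18.8,0.3],"hand":-1},{"linear":[-0.196,-0.145,0.12],"dr":[13,-18.8,0.3],"hand":-1}]'
python3 - <<'E'
from h import *
np.set_printoptions(precision=4,suppress=True)
g=cv2.GaussianBlur(cv2.imread("pics/a_top.png")[180:310,70:190],(5,5),0)
c=cv2.HoughCircles(cv2.cvtColor(g,cv2.COLOR_BGR2GRAY),cv2.HOUGH_GRADIENT,1.5,50,param1=80,param2=20,minRadius=28,maxRadius=45)
for a in c[0][:2]: print(a+[70,180,0],onz(ray("top",a[:2]+[70,180]),.074))
o=bot.get_obs();print(o["q"].round(3),o["eef_pos"])
plan(([.5365,.3838,.17],180,-35))
E
```

```text
t: 19.0
eef_pos: [0.5093, 0.121, 0.2479]
tool_rot: [-0.614, 0.705, 0.061, 0.351]
contact_force: [1.0, -1.4, -1.4]
gripper_width: 0.385
[126.25 239.25  37.45] [0.5306 0.3877 0.074 ]
[ 0.231  0.161 -0.97   2.178  0.972  0.863 -0.239] [0.5093 0.121  0.2479]
lin [-0.1148, 0.0151, 0.2499] dr [14.24, -20.4, -0.31] rows 6.6
```

```bash
python3 -m crank '[{"linear":[-0.115,0.015,0.252],"dr":[14.2,-20.4,-0.3],"hand":-1},{"linear":[-0.115,0.015,0.252],"dr":[14.2,-20.4,-0.3],"hand":-1},{"linear":[-0.115,0.015,0.252],"dr":[14.2,-20.4,-0.3],"hand":-1},{"linear":[-0.115,0.015,0.252],"dr":[14.2,-20.4,-0.3],"hand":-1},{"linear":[-0.115,0.015,0.252],"dr":[14.2,-20.4,-0.3],"hand":-1},{"linear":[-0.115,0.015,0.252],"dr":[14.2,-20.4,-0.3],"hand":-1},{"linear":[-0.115,0.015,0.252],"dr":[14.2,-20.4,-0.3],"hand":-1},{"linear":[-0.115,0.015,0.252],"dr":[14.2,-20.4,-0.3],"hand":-1},{"linear":[-0.115,0.015,0.252],"dr":[14.2,-20.4,-0.3],"hand":-1}]'
python3 - <<'E'
from h import *
np.set_printoptions(precision=4,suppress=True)
o=bot.get_obs(); w=bot.read_camera("wrist"); cv2.imwrite("pics/g_w.png",w); print(o["q"].round(3),o["eef_pos"])
r=bot.place_of("wrist","pan"); print(r and (r[0],onz(ray("wrist",r[0]["xy"],o),.074)))
r=bot.place_of("wrist","long_boat"); print(r and (r[0],onz(ray("wrist",r[0]["xy"],o),o["eef_pos"][2]-.0162)))
bot.read_camera("top");bot.read_camera("side")
for c in("top","side"):
    r=bot.place_of(c,"pan"); print(c,r and (r[0],onz(ray(c,r[0]["xy"],o),.074)))
print("expected boat",o["eef_pos"]+rot(o["tool_rot"]).apply([-.0144,.0097,-.001]))
E
```

```text
t: 19.75
eef_pos: [0.5386, 0.3837, 0.1682]
tool_rot: [-0.673, 0.676, 0.211, 0.213]
contact_force: [-0.5, -0.4, -0.5]
gripper_width: 0.386
[-0.208  0.567 -0.952  1.982  1.344  0.988 -0.362] [0.5386 0.3837 0.1682]
({'xy': [324.3, 157.3], 'score': 0.64}, array([0.5313, 0.3843, 0.074 ]))
[]
top ({'xy': [125.8, 240.1], 'score': 0.76}, array([0.5288, 0.3886, 0.074 ]))
side ({'xy': [238.4, 437.0], 'score': 0.86}, array([0.5327, 0.3842, 0.074 ]))
expected boat [0.5323 0.3827 0.152 ]
```

View pics/g_w.png

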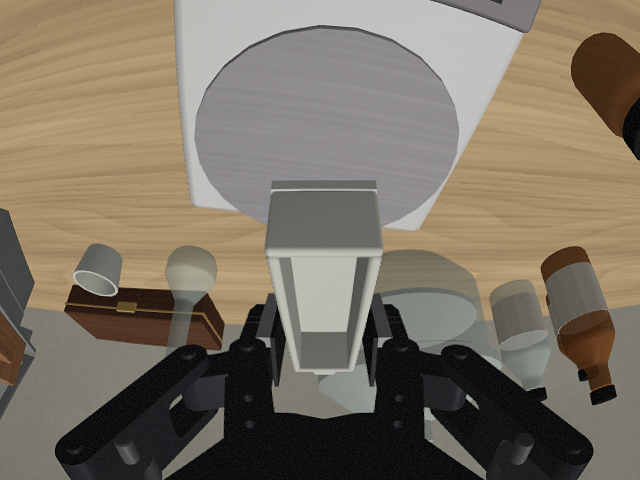

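The wrist view shows the boat level and centred in the hand (column 324), with the pan circle's middle at column 327. The four pan estimates agree at about (0.531, 0.385). I will lower it, slowly at the end.

Run:
```python
from h import *
plan(([.5375,.3855,.11],180,-35),([.5375,.3855,.095],180,-35),([.5375,.3855,.0915],180,-35))
```

```text
lin [-0.0361, 0.0488, 0.003] dr [0.25, -0.2, 0.09] rows 1.5
lin [-0.0447, 0.061, 0.0031] dr [0.25, -0.2, 0.09] rows 0.4
lin [-0.0467, 0.0639, 0.0031] dr [0.25, -0.2, 0.09] rows 0.1
```

```bash
python3 -m crank '[{"linear":[-0.018,0.024,0.002],"dr":[0.2,-0.2,0],"hand":-1},{"linear":[-0.036,0.049,0.003],"dr":[0.2,-0.2,0],"hand":-1},{"linear":[-0.041,0.055,0.003],"dr":[0.2,-0.2,0],"hand":-1},{"linear":[-0.045,0.061,0.003],"dr":[0.2,-0.2,0],"hand":-1},{"linear":[-0.045,0.061,0.003],"dr":[0.2,-0.2,0],"hand":-1},{"linear":[-0.045,0.061,0.003],"dr":[0.2,-0.2,0],"hand":-1}]'
python3 -m crank '[{"linear":[-0.001,0.001,0],"dr":[0,0,0],"hand":-1},{"linear":[-0.001,0.002,0],"dr":[0,0,0],"hand":-1},{"linear":[-0.001,0.002,0],"dr":[0,0,0],"hand":-1}]'
python3 -m crank '[{"linear":[0,0.001,0],"dr":[0,0,0],"hand":-1},{"linear":[0,0.001,0],"dr":[0,0,0],"hand":-1}]'
```

```text
t: 20.6
eef_pos: [0.5368, 0.3874, 0.0954]
tool_rot: [0.675, -0.674, -0.213, -0.213]
contact_force: [0.1, 0.9, -0.9]
gripper_width: 0.39
t: 20.85
eef_pos: [0.5372, 0.3872, 0.093]
tool_rot: [0.675, -0.674, -0.213, -0.213]
contact_force: [0.0, -0.9, -0.4]
gripper_width: 0.387
t: 21.02
eef_pos: [0.5376, 0.387, 0.0916]
tool_rot: [0.674, -0.674, -0.213, -0.213]
contact_force: [-0.7, -0.1, -0.9]
gripper_width: 0.39
```

```bash
python3 -m crank '[{"linear":[-0.0005,0.001,-0.001],"dr":[0,0,0],"hand":-1},{"linear":[-0.0005,0.001,-0.001],"dr":[0,0,0],"hand":-1},{"linear":[-0.0005,0.001,-0.001],"dr":[0,0,0],"hand":-1}]'
python3 -m crank '[{"linear":[-0.0005,0.001,0],"dr":[0,0,0],"hand":-1},{"linear":[-0.0005,0.001,0],"dr":[0,0,0],"hand":-1},{"linear":[-0.0005,0.001,0],"dr":[0,0,0],"hand":-1}]'
```

```text
t: 21.27
eef_pos: [0.5376, 0.386, 0.0902]
tool_rot: [0.674, -0.674, -0.213, -0.212]
contact_force: [-0.2, 0.1, 0.1]
gripper_width: 0.39
t: 21.52
eef_pos: [0.5376, 0.386, 0.0902]
tool_rot: [-0.674, 0.674, 0.214, 0.213]
contact_force: [-4.4, -4.4, 9.6]
gripper_width: 0.391
```

Contact came at the expected height. I will release and back off along the tool axis.

```bash
python3 -m crank '[{"linear":[0,-0.001,0],"dr":[0,0,0],"hand":-1},{"linear":[0,-0.001,0],"dr":[0,0,0],"hand":-0.2},{"linear":[0,-0.001,0],"dr":[0,0,0],"hand":-0.1},{"linear":[0,-0.001,0],"dr":[0,0,0],"hand":0.1},{"linear":[0,-0.001,0],"dr":[0,0,0],"hand":0.3},{"linear":[0,-0.001,0],"dr":[0,0,0],"hand":0.3}]'
python3 -m crank '[{"linear":[0,-0.02,0],"dr":[0,0,0],"hand":0.3},{"linear":[0,-0.05,0],"dr":[0,0,0],"hand":0.3},{"linear":[0,-0.09,0],"dr":[0,0,0],"hand":0.3},{"linear":[0,-0.13,0],"dr":[0,0,0],"hand":0.3},{"linear":[0,-0.16,0],"dr":[0,0,0],"hand":0.3},{"linear":[0,-0.16,0],"dr":[0,0,0],"hand":0.3},{"linear":[0,-0.16,0],"dr":[0,0,0],"hand":0.3}]'
python3 - <<'E'
from h import *
np.set_printoptions(precision=4,suppress=True)
o=bot.get_obs(); ims={c:bot.read_camera(c) for c in("wrist","side","top")}
for c in ims: cv2.imwrite(f"pics/h_{c}.png",ims[c])
print(o["q"].round(3),o["eef_pos"]); rs=[]
for c in ims:
    r=bot.place_of(c,"long_boat"); print(c,r and (round(r[0]["score"],2),r[0]["xy"],onz(ray(c,r[0]["xy"],o),.074)))
    r=bot.place_of(c,"prop"); print(c,"prop",r and (round(r[0]["score"],2),r[0]["xy"],(lambda d:(d@bf,d@bl))(onz(ray(c,r[0]["xy"],o),.125)-BC)))
    r=bot.place_of(c,"flap_lip"); rs+=[ray(c,r[0]["xy"],o)] if r and r[0]["score"]>.4 else []
if len(rs)>1: x,e=tri(rs); d=x-BC; print("lip",x,e,np.arctan2(d[2]-.125,.1-d@bf))
E
```

```text
t: 22.02
eef_pos: [0.5372, 0.386, 0.0898]
tool_rot: [0.674, -0.674, -0.213, -0.212]
contact_force: [-0.3, 1.0, -0.8]
gripper_width: 0.648
t: 22.6
eef_pos: [0.4451, 0.3868, 0.2228]
tool_rot: [0.675, -0.673, -0.215, -0.213]
contact_force: [1.0, 0.2, -0.5]
gripper_width: 0.647
[-0.224  0.405 -1.067  2.063  1.181  1.035 -0.385] [0.4451 0.3868 0.2228]
wrist (0.61, [318.2, 196.7], array([0.5307, 0.383 , 0.074 ]))
wrist prop (0.73, [51.1, 313.5], (np.float64(-0.04211517322167073), np.float64(0.16623145614789592)))
side (0.66, [280.9, 234.0], array([ 0.6335, -0.0826,  0.074 ]))
side prop (0.91, [231.7, 228.6], (np.float64(-0.023419750646524948), np.float64(0.1619778499942006)))
top (0.66, [126.9, 239.1], array([0.531 , 0.3863, 0.074 ]))
top prop (0.88, [314.6, 149.1], (np.float64(-0.027999880973995413), np.float64(0.16278572833207097)))
lip [ 0.618  -0.1453  0.3104] [0.00012295624631055167, 0.00012295624631050847] 0.8878918936765234
```

Top and wrist networks put the boat at (0.531, 0.385) on the pan, which is centred. The side hit is the short boat in the bin. The prop stands at bin x=-26, y=+160 mm with the flap at 0.89 rad. Now I go back for the prop.

Run:
```python
from h import *
H=(152.5,-20); G=np.array([.6865,-.0015,.142]); E0=G-.16*bf+[0,0,.06]; E1=G-.15*bf
print(E0)
plan((E0,*H)); plan((E1,*H),(G,*H),start=(E0,*H))
```

```text
[0.54457827 0.07237978 0.202     ]
lin [0.0703, 0.0721, -0.3136] dr [-12.75, 24.53, 14.71] rows 7.9
lin [-0.0111, 0.0598, 0.0] dr [0.0, 0.0, 0.0] rows 1.5
lin [0.1298, 0.1111, 0.0] dr [0.0, 0.0, 0.0] rows 3.6
```

```bash
python3 -m crank '[{"linear":[0.07,0.072,-0.314],"dr":[-12.7,24.5,14.7],"hand":0.3},{"linear":[0.07,0.072,-0.314],"dr":[-12.7,24.5,14.7],"hand":0.3},{"linear":[0.07,0.072,-0.314],"dr":[-12.7,24.5,14.7],"hand":0.3},{"linear":[0.07,0.072,-0.314],"dr":[-12.7,24.5,14.7],"hand":0.3},{"linear":[0.07,0.072,-0.314],"dr":[-12.7,24.5,14.7],"hand":0.3},{"linear":[0.07,0.072,-0.314],"dr":[-12.7,24.5,14.7],"hand":0.3},{"linear":[0.07,0.072,-0.314],"dr":[-12.7,24.5,14.7],"hand":0.3},{"linear":[0.07,0.072,-0.314],"dr":[-12.7,24.5,14.7],"hand":0.3},{"linear":[0.07,0.072,-0.314],"dr":[-12.7,24.5,14.7],"hand":0.3},{"linear":[0.07,0.072,-0.314],"dr":[-12.7,24.5,14.7],"hand":0.3}]'
python3 - <<'E'
from h import *
H=(152.5,-20); G=np.array([.6865,-.0015,.142]); E1=G-.15*bf
o=bot.get_obs();print(o["q"].round(3))
plan((E1,*H),(G,*H))
E
```

```text
t: 24.03
eef_pos: [0.5446, 0.0687, 0.2018]
tool_rot: [-0.646, 0.706, -0.048, 0.286]
contact_force: [0.2, 1.2, 1.1]
gripper_width: 0.652
[ 0.458  0.338 -1.     2.05   0.792  0.859  0.078]
lin [-0.0127, 0.059, 0.0033] dr [0.11, -0.27, 0.01] rows 1.4
lin [0.1282, 0.1103, 0.0041] dr [0.11, -0.27, 0.01] rows 3.6
```

```bash
python3 -m crank '[{"linear":[-0.013,0.03,0.003],"dr":[0,0,0],"hand":0.3},{"linear":[-0.013,0.059,0.003],"dr":[0,0,0],"hand":0.3},{"linear":[-0.013,0.059,0.003],"dr":[0,0,0],"hand":0.3},{"linear":[0.02,0.071,0.003],"dr":[0,0,0],"hand":0.3},{"linear":[0.055,0.083,0.004],"dr":[0,0,0],"hand":0.3},{"linear":[0.09,0.096,0.004],"dr":[0,0,0],"hand":0.3},{"linear":[0.115,0.105,0.004],"dr":[0,0,0],"hand":0.3},{"linear":[0.128,0.110,0.004],"dr":[0,0,0],"hand":0.3},{"linear":[0.128,0.110,0.004],"dr":[0,0,0],"hand":0.3},{"linear":[0.128,0.110,0.004],"dr":[0,0,0],"hand":0.3}]'
python3 -m crank '[{"linear":[0,0,0],"dr":[0,0,0],"hand":-0.1},{"linear":[0,0,0],"dr":[0,0,0],"hand":-0.2},{"linear":[0,0,0],"dr":[0,0,0],"hand":-1},{"linear":[0,0,0],"dr":[0,0,0],"hand":-1},{"linear":[0,0,0],"dr":[0,0,0],"hand":-1},{"linear":[0,0,0],"dr":[0,0,0],"hand":-1}]' 110
python3 - <<'E'
from h import *
H=(152.5,-20); o=bot.get_obs(); d=o["eef_pos"]-BC; print(d@bf,d@bl,d[2],o["contact_force"])
Y=d@bl
plan((tp(.05,.143,Y),*H),(tp(-.06,.145,Y),*H),(tp(-.104,.14,Y),*H),(tp(-.108,.085,Y),*H),(tp(-.108,.035,Y),*H),(tp(-.16,.035,Y),*H))
E
```

```text
t: 24.87
eef_pos: [0.6865, 0.0043, 0.1437]
tool_rot: [-0.648, 0.705, -0.046, 0.285]
contact_force: [-0.1, -0.3, 0.8]
gripper_width: 0.65
t: 25.37
eef_pos: [0.6847, 0.0038, 0.1435]
tool_rot: [-0.647, 0.706, -0.046, 0.284]
contact_force: [-6.4, -0.0, 6.7]
gripper_width: 0.378
-0.06058025547080159 0.1632990328512491 0.14353596022779522 [-6.43390023 -0.03592728  6.73365647]
lin [0.0087, -0.0133, -0.0] dr [0.01, 0.09, -0.01] rows 0.4
lin [-0.094, -0.0528, 0.0001] dr [0.01, 0.09, -0.01] rows 2.6
lin [-0.1371, -0.0631, 0.0002] dr [0.01, 0.09, -0.01] rows 1.1
lin [-0.1597, -0.0128, 0.0003] dr [0.01, 0.09, -0.01] rows 1.3
lin [-0.1768, 0.0342, 0.0003] dr [0.01, 0.09, -0.01] rows 1.2
lin [-0.2256, 0.0164, 0.0004] dr [0.01, 0.09, -0.01] rows 1.2
```

```bash
python3 -m crank '[{"linear":[0.003,-0.008,0],"dr":[0,0,0],"hand":-1},{"linear":[0.006,-0.017,0],"dr":[0,0,0],"hand":-1},{"linear":[0.006,-0.018,0],"dr":[0,0,0],"hand":-1},{"linear":[-0.025,-0.029,0],"dr":[0,0,0],"hand":-1},{"linear":[-0.06,-0.041,0],"dr":[0,0,0],"hand":-1},{"linear":[-0.094,-0.053,0],"dr":[0,0,0],"hand":-1},{"linear":[-0.115,-0.058,0],"dr":[0,0,0],"hand":-1},{"linear":[-0.137,-0.063,0],"dr":[0,0,0],"hand":-1},{"linear":[-0.137,-0.063,0],"dr":[0,0,0],"hand":-1},{"linear":[-0.137,-0.063,0],"dr":[0,0,0],"hand":-1}]'
python3 - <<'E'
from h import *
H=(152.5,-20); o=bot.get_obs(); d=o["eef_pos"]-BC; print(d@bf,d@bl,d[2])
Y=d@bl
plan((tp(-.108,.085,Y),*H),(tp(-.110,.035,Y),*H),(tp(-.16,.033,Y),*H))
E
```

```text
t: 26.2
eef_pos: [0.5527, 0.0734, 0.1558]
tool_rot: [-0.648, 0.705, -0.044, 0.284]
contact_force: [-0.8, 0.7, -2.8]
gripper_width: 0.377
-0.20974863143050157 0.16412354245107869 0.15584205254267366
lin [-0.0238, 0.0497, -0.0001] dr [-0.17, 0.2, 0.12] rows 1.3
lin [-0.0429, 0.096, -0.0001] dr [-0.17, 0.2, 0.12] rows 1.2
lin [-0.0905, 0.0806, 0.0001] dr [-0.17, 0.2, 0.12] rows 1.2
```

```bash
python3 -m crank '[{"linear":[-0.010,-0.003,0],"dr":[0,0,0],"hand":-1},{"linear":[-0.014,0.008,0],"dr":[0,0,0],"hand":-1},{"linear":[-0.019,0.020,0],"dr":[0,0,0],"hand":-1},{"linear":[-0.024,0.034,0],"dr":[0,0,0],"hand":-1},{"linear":[-0.029,0.048,0],"dr":[0,0,0],"hand":-1},{"linear":[-0.034,0.060,0],"dr":[0,0,0],"hand":-1},{"linear":[-0.039,0.072,0],"dr":[0,0,0],"hand":-1},{"linear":[-0.048,0.094,0],"dr":[0,0,0],"hand":-1},{"linear":[-0.048,0.096,0],"dr":[0,0,0],"hand":-1},{"linear":[-0.048,0.096,0],"dr":[0,0,0],"hand":-1}]'
python3 -m crank '[{"linear":[-0.025,-0.010,0],"dr":[0,0,0],"hand":-1},{"linear":[-0.047,-0.017,0],"dr":[0,0,0],"hand":-1},{"linear":[-0.047,-0.017,0],"dr":[0,0,0],"hand":-1},{"linear":[-0.047,-0.017,0],"dr":[0,0,0],"hand":-1}]'
python3 - <<'E'
from h import *
np.set_printoptions(precision=4,suppress=True)
ims={c:bot.read_camera(c) for c in("side","top")}
for c in ims: cv2.imwrite(f"pics/i_{c}.png",ims[c])
rs=[ray(c,bot.place_of(c,"flap_lip")[0]["xy"]) for c in("side","top")]; print("lip",tri(rs))
o=bot.get_obs(); d=o["eef_pos"]-BC; print(o["eef_pos"],d@bf,d@bl,o["q"].round(3))
U=([.482,.133,.065],178,-20); plan(U); plan(([.482,.133,.022],178,-20),start=U)
E
```

```text
t: 27.03
eef_pos: [0.5425, 0.0777, 0.0479]
tool_rot: [-0.648, 0.705, -0.046, 0.284]
contact_force: [0.3, -0.6, -0.4]
gripper_width: 0.377
t: 27.37
eef_pos: [0.4985, 0.102, 0.0498]
tool_rot: [-0.648, 0.705, -0.044, 0.285]
contact_force: [0.2, 0.1, -2.0]
gripper_width: 0.374
lip (array([ 0.5397, -0.1036,  0.1222]), [0.0023933033707509675, 0.002393303370750865])
[0.4992 0.1005 0.049 ] -0.2697160468969366 0.16337170482075147 [ 0.172  0.547 -0.815  2.237  1.24   0.728 -0.496]
lin [-0.023, -0.0254, 0.0209] dr [8.65, -24.03, 0.13] rows 3.6
lin [-0.0147, 0.0404, -0.0] dr [0.0, 0.0, 0.0] rows 1.0
```

The flap is shut, with the lip back at z≈0.122. I will stand the prop in its old place.

```bash
python3 -m crank '[{"linear":[-0.023,-0.025,0.021],"dr":[8.7,-24,0],"hand":-1},{"linear":[-0.023,-0.025,0.021],"dr":[8.7,-24,0],"hand":-1},{"linear":[-0.023,-0.025,0.021],"dr":[8.7,-24,0],"hand":-1},{"linear":[-0.023,-0.025,0.021],"dr":[8.7,-24,0],"hand":-1},{"linear":[-0.023,-0.025,0.021],"dr":[8.7,-24,0],"hand":-1},{"linear":[-0.023,-0.025,0.021],"dr":[8.7,-24,0],"hand":-1},{"linear":[-0.023,-0.025,0.021],"dr":[8.7,-24,0],"hand":-1}]'
python3 -m crank '[{"linear":[-0.006,0.017,0],"dr":[0,0,0],"hand":-1},{"linear":[-0.011,0.030,0],"dr":[0,0,0],"hand":-1},{"linear":[-0.013,0.037,0],"dr":[0,0,0],"hand":-1},{"linear":[-0.014,0.039,0],"dr":[0,0,0],"hand":-1},{"linear":[-0.014,0.039,0],"dr":[0,0,0],"hand":-1}]'
python3 -c "
from h import *
plan(([.482,.133,.019],178,-20)); print(bot.get_obs()['q'].round(3))"
```

```text
t: 28.15
eef_pos: [0.4813, 0.1333, 0.064]
tool_rot: [-0.694, 0.698, 0.11, 0.136]
contact_force: [0.4, -0.5, -1.6]
gripper_width: 0.375
t: 28.57
eef_pos: [0.4807, 0.1339, 0.0219]
tool_rot: [-0.694, 0.698, 0.111, 0.134]
contact_force: [-0.4, 0.1, -2.1]
gripper_width: 0.38
lin [0.0003, 0.0031, -0.0009] dr [-0.04, 0.05, -0.03] rows 0.1
[ 0.195  0.588 -0.837  2.317  1.491  0.595 -0.316]
```

```bash
python3 -m crank '[{"linear":[-0.0005,0.0015,0],"dr":[0,0,0],"hand":-1},{"linear":[-0.001,0.003,0],"dr":[0,0,0],"hand":-1},{"linear":[-0.001,0.003,0],"dr":[0,0,0],"hand":-1}]'
python3 -m crank '[{"linear":[-0.0005,0.001,0],"dr":[0,0,0],"hand":-1},{"linear":[-0.0005,0.001,0],"dr":[0,0,0],"hand":-1}]'
python3 -m crank '[{"linear":[-0.0005,0.001,0],"dr":[0,0,0],"hand":-1},{"linear":[-0.0005,0.001,0],"dr":[0,0,0],"hand":-1}]'
```

```text
t: 28.82
eef_pos: [0.4813, 0.1335, 0.0195]
tool_rot: [-0.694, 0.698, 0.111, 0.135]
contact_force: [0.3, 0.2, -2.6]
gripper_width: 0.376
t: 28.98
eef_pos: [0.4813, 0.1335, 0.0185]
tool_rot: [-0.694, 0.698, 0.112, 0.135]
contact_force: [1.0, -0.1, -0.7]
gripper_width: 0.376
t: 29.15
eef_pos: [0.4813, 0.1335, 0.0184]
tool_rot: [-0.694, 0.698, 0.113, 0.136]
contact_force: [-6.6, -3.6, 18.9]
gripper_width: 0.378
```

```bash
python3 -m crank '[{"linear":[0,-0.001,0],"dr":[0,0,0],"hand":-1},{"linear":[0,-0.001,0],"dr":[0,0,0],"hand":-0.2},{"linear":[0,-0.001,0],"dr":[0,0,0],"hand":0.1},{"linear":[0,-0.001,0],"dr":[0,0,0],"hand":0.3},{"linear":[0,-0.001,0],"dr":[0,0,0],"hand":0.3},{"linear":[0,-0.001,0],"dr":[0,0,0],"hand":0.3}]'
python3 -m crank '[{"linear":[0,-0.03,0],"dr":[0,0,0],"hand":0.3},{"linear":[0,-0.07,0],"dr":[0,0,0],"hand":0.3},{"linear":[0,-0.11,0],"dr":[0,0,0],"hand":0.3},{"linear":[0,-0.15,0],"dr":[0,0,0],"hand":0.3},{"linear":[0,-0.19,0],"dr":[0,0,0],"hand":0.3},{"linear":[0,-0.22,0],"dr":[0,0,0],"hand":0.3},{"linear":[0,-0.22,0],"dr":[0,0,0],"hand":0.3},{"linear":[0,-0.22,0],"dr":[0,0,0],"hand":0.3}]'
python3 - <<'E'
from h import *
np.set_printoptions(precision=4,suppress=True)
o=bot.get_obs(); print(o["eef_pos"],o["contact_force"])
ims={c:bot.read_camera(c) for c in("side","top")}
cv2.imwrite("pics/j.png",np.hstack([cv2.resize(ims["side"],(400,300)),cv2.resize(ims["top"],(400,300))])); cv2.imwrite("pics/j_t.png",ims["top"])
for n in("prop","flap_lip","pan","cup","flask","crucible","brush","hammer","long_boat"):
    rr=[bot.place_of(c,n) for c in ims]; print(n,[(r[0]["score"].__round__(2),np.round(r[0]["xy"],1)) if r else None for r in rr], *(tri([ray(c,r[0]["xy"]) for c,r in zip(ims,rr)]) if all(rr) else ()))
E
```

```text
t: 29.65
eef_pos: [0.4805, 0.1334, 0.0179]
tool_rot: [-0.694, 0.698, 0.111, 0.135]
contact_force: [0.9, -0.1, 0.8]
gripper_width: 0.649
t: 30.32
eef_pos: [0.4052, 0.1362, 0.2263]
tool_rot: [-0.694, 0.699, 0.112, 0.136]
contact_force: [1.1, 0.3, -0.4]
gripper_width: 0.651
[0.4052 0.1362 0.2263] [ 1.0906  0.3237 -0.4234]
prop [(0.8, array([304.4, 338.9])), (0.88, array([250.3, 250.7]))] [ 0.514   0.1334 -0.0023] [0.0009245894491458994, 0.0009245894491459501]
flap_lip [None, (0.87, array([361.6, 232. ]))]
pan [(0.61, array([237.5, 436.4])), (0.98, array([128.8, 239.3]))] [0.5325 0.3831 0.0735] [0.001990730413084303, 0.0019907304130843025]
cup [(0.97, array([203.5, 302.6])), (0.94, array([269.2, 152.5]))] [0.7462 0.0964 0.    ] [0.005697350033414472, 0.005697350033414515]
flask [(0.76, array([172.8, 351.8])), (0.86, array([214.4, 146.3]))] [ 0.7576  0.2221 -0.0112] [0.000733698970576899, 0.0007336989705768234]
crucible [(0.61, array([377.2, 184.1])), (0.82, array([511.4, 274.1]))] [ 0.4664 -0.4434  0.0138] [0.003279563418664012, 0.003279563418663871]
brush [None, (0.83, array([479.4, 317.5]))]
hammer [(0.56, array([395.2, 463.2])), (0.78, array([163.6, 347.7]))] [ 0.3014  0.3232 -0.0122] [0.0020879621107578504, 0.0020879621107578027]
long_boat [(0.93, array([240.2, 438.8])), (0.9, array([128.6, 237.1]))] [0.5335 0.384  0.0683] [0.0025202349685317267, 0.00252023496853173]
```

View pics/j.png

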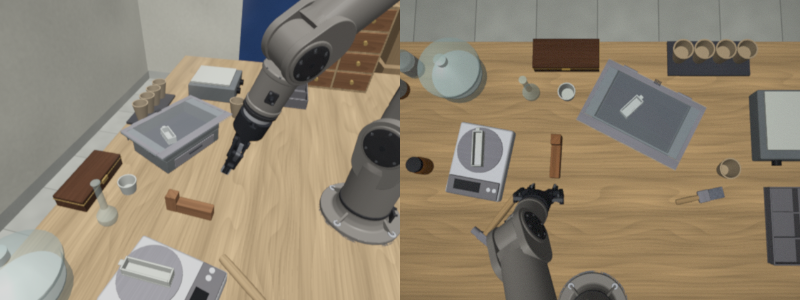

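The picture shows the long boat on the pan, the flap shut, the short boat alone in the bin and the prop standing in its old place. I will run one pixel check of the bystanders against the first picture, then hand in.

Run:
```python
from h import *
a=cv2.imread("pics/a_top.png");b=cv2.imread("pics/j_t.png"); d=cv2.absdiff(cv2.GaussianBlur(a,(5,5),0),cv2.GaussianBlur(b,(5,5),0)).max(2)
for n,(x,y,w) in {"cup":(266,147,22),"flask":(206,142,25),"crucible":(527,270,22),"brush":(480,312,42),"short":(371,170,22),"flap edge":(362,232,20)}.items():
    r=d[y-w:y+w,x-w:x+w]; print(n,r.max(),(r>25).sum())
print(bot.get_obs()["t"],bot.hand_in())
```

```text
cup 10 0
flask 10 0
crucible 9 0
brush 10 0
short 57 10
flap edge 9 0
the job is handed in; nothing more can be done
31.3167 None
```

The job is handed in at about 31 s, and my last checks found nothing wrong, apart from two small doubts noted below.

- **Opening:** I propped the flap at about 0.89 rad with the prop standing on the bin's left rim. I let go of the prop before reaching in.
- **Boat:** I lifted the long boat out with the hand leaning back 35° and set it on the pan, with about 10 N on contact. The networks put it within about 3 mm of the pan's centre.
- **Prop:** I took it out while lowering the flap gently shut. It stands on its foot within about 2 mm of where it started.
- **Bystanders:** The cup, flask, crucible, brush and flap edge look the same as in the first picture. The hammer was partly hidden from above, but the networks found it within 7 mm of its old place in x and y (z read 12 mm below the counter).
- **Disagreements:**
  - The network's cup position differed by about 9 mm from the first reading, but the pictures show no change there, so I take it as detector noise.
  - Ten pixels near the short boat changed. I think this is because its neighbour is gone, and I did not check it further.
- **Slips:** I sent one stray row in free air. An early pose also came up against the joint limits, so I backed out and turned the hand half round.

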